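# File the study casts on the sloped rack

## Task

Put all three plaster casts away on the sloped rack: each in a lane of its own, teeth up and incisors towards you, slid down under the clear guard until its flat heel rests against the back stop. One was already left part-way down the middle lane. Plaster is brittle, so do not drop the casts, and leave the other things on the worktop where they are.

Things in the scene. Friction and masses are not known exactly. Their poses are not given: they have to be found in the camera images.
- rack: fixed white three-lane sloped rack on wire legs (all sizes in mm). Origin: middle of the bed's surface, 48 above the worktop; x runs down the slope, away from the robot; y to the left; z square to the bed. Bed sloped 0.26 rad, 180 long (x -90 to 90), open at the upper end; back stop 26 high, face at x 90. Casts do not slide by themselves on it: they stay where left and must be pushed
- lane_middle (a point): foot of the back stop at the middle of the middle lane (rack x 90, y 0, z 0). Lanes are 78 apart; ridges 6 wide and 5 high run between and outside them, leaving 72 clear
- lane_left (a point): the same point of the left lane (rack y +78)
- lane_right (a point): the same point of the right lane (rack y -78)
- guard_edge (a point): middle of the lower front edge of the clear plastic dust guard that covers the low end of all lanes, from here (rack x 47, z 42) to x 94; top 45 above the bed, on posts at rack y +-124 (48 high). Casts pass under it, but cannot be set down there from above
- cast_a_center (a point): upper-jaw plaster cast, base 65 long (own x), 62 wide (own y), sides nearly parallel from mid-length to near the heel, pointed nose (-x). Base 17 high (the only solid part: grip or push below that), teeth to 28. 95 g. Flat heel at +x, incisors at the nose. Starts on the worktop to the left or right of the rack, heel away from the robot within 1.1 rad. Point: its middle, 9 above the underside; z up
- cast_a_heel (a point): centre of the flat heel face of that cast, 9 mm above its underside, 32 mm along its +x from the centre point
- cast_b_center (a point): lower-jaw plaster cast, base 58 long (own x), 64 wide (own y) at mid-length, drawn in to 58 at the heel and 26 at the nose (-x). Base 17 high (the only solid part: grip or push below that), teeth to 28. 95 g. Flat heel at +x, incisors at the nose. Starts on the worktop on the other side of the rack from the upper cast, turned likewise. Point: its middle, 9 above the underside; z up
- cast_b_heel (a point): centre of the flat heel face of that cast, 9 mm above its underside, 29 mm along its +x from the centre point
- cast_c_center (a point): lower-jaw plaster cast, base 58 long (own x), 64 wide (own y) at mid-length, drawn in to 58 at the heel and 26 at the nose (-x). Base 17 high (the only solid part: grip or push below that), teeth to 28. 95 g. Flat heel at +x, incisors at the nose. Starts in the upper part of the middle lane, a little askew, heel down the slope. Point: its middle, 9 above the underside; z up
- cast_c_heel (a point): centre of the flat heel face of that cast, 9 mm above its underside, 29 mm along its +x from the centre point
- tape: roll of tape lying flat, 98 mm across, 25 high, right of the right-hand cast; leave alone. Origin: middle of its underside
- gauze: gauze carton 94x62x36, behind the right-hand cast; leave alone. Origin: middle of its underside
- bottle_blue: dropper bottle with blue cap, 26 across, 68 high, left of the rack; leave alone. Origin: middle of its underside
- syringe: small syringe 109 long, 24 wide, 11 high, lying near the front edge on the left; leave alone. Origin: its middle, on the underside
- tweezer: tweezers 137 long, 16 wide, 8 high, lying near the front edge on the right; leave alone. Origin: their middle, on the underside
- dappen: small glass dish 31 across, 26 high, behind the left-hand cast; leave alone. Origin: middle of its underside
There are look-alikes about, which are no part of the job. What is shaped like the part that bears cast_b_center but blue is not meant. Leave any yellow look-alike of the part that bears cast_c_center alone.

How it is judged:
By the outcome, as a careful person would: the job done as asked, in the order asked, and still so for the second after the job is handed in, with the robot touching nothing.
It also fails if it takes over 70 s, if anything falls off the work surface, if the arm or the gripper's body presses on something with over 40 N, if the wrist force passes 120 N, or if a joint passes its speed limit or range.

## Robot

A 6-joint arm with a two-finger parallel gripper is mounted at the origin on a cart in front of the work surface, level with it; the furniture and walls round the work are solid. World frame = base frame: x ahead of the robot, y to its left, z up, the work surface at z = 0. Lengths are in mm, angles in rad, forces in N, time in s.
With the tool pointing down it reaches from about 400 to 925 mm from the base axis. Payload 3.4 kg.
Tool frame: the origin (TCP) lies on the centre line of the jaws, within the pads' length; the fingertips stand 22 mm ahead of it and the grasp point (between the pads) lies 3 mm ahead of it; z points along the fingers, y is the direction in which the jaws open and shut (so a half turn about z gives the same grasp; the last joint's range is limited). The gripper opens to 85 mm and grips with 20 to 120 N. Pads are 22 mm wide; open, the fingers measure 114 mm over their backs; the gripper's body (76 mm by 85 mm) begins 54 mm behind the grasp point. The pads swing forward as they close: fully open they stand 13 mm farther back than shut.
Start: joints at [1.03, 0.307, 1.506, -0, 1.328, -0.073], TCP at [258.791, 513.477, 253.305] pointing down, gripper open.
Joint ranges: [-3.12, 3.12], [-1.05, 2.28], [0.14, 2.33], [-1.42, 4.57], [0.1, 2.73], [-2.68, 2.68]. Speed limits (rad/s): [2.57, 2.57, 3.14, 3.14, 3.14, 3.14].

## Interface

Orientations are given as a rotation vector (axis times angle).
In Python, from workcell import r gives the robot as it stands. The module is installed in compiled form; this text tells all that it offers.
- The arm moves only by the tool send_rows, never from a script. Its argument "steps" is a list of rows, each a list of 7 numbers: the gripper command: -1 is fully open, 1 is shut, values between are in proportion, then the shift along the tool's x, y, z in m, then the turn, a rotation vector about the tool's x, y, z in rad. A call has 1 to 20 rows; each row shifts and turns the commanded pose from where the row before left it, along the tool's axes as they then stand; what a row does not reach is not made up. A row lasts 1/12 s, in which the tool goes at most 41.7 mm and 7.16 degrees, less where a joint would pass 70% of its speed; a pose out of reach is approached as far as the arm can. A call with a gripper value outside its range is refused whole. The fingers move at their own pace and stop on an object; the grip force is fixed at half the most. Time passes only in rows, so rows that do not move let the fingers close. It gives the time, the measured TCP pose, the force and the opening at its end, in the units of the state.
- r.read_state(): the state, without advancing time (a new reading comes with each control period).
- r.read_camera(name): name is "side" or "top"; returns a dict with "pixels" (420x560x3 uint8, red, green, blue), "range_z" (420x560 float32, mm along the optical axis (not along the pixel's ray), 0 where there is no reading), "mtx" (3x3 intrinsics, pixels), "dist_coeffs" ([k1, k2, p1, p2, k3] as OpenCV has them; the pictures are not rectified), "cam_to_world" (4x4, takes a point from camera to world coordinates). Camera axes: x right, y up, looking along -z (the intrinsics and any distortion apply to the point x, -y, -z); pixel columns grow to the right and rows downward; lengths in mm; the calibration is good to about 2 mm. A picture is of the moment at which its call begins.
- r.job_done(): hands the job in, once; it reports no verdict.
Trained networks look in the newest picture that a camera, given by its name, has taken for a name from the list of things; names that differ only in an ending like _2 or _b are one class to them, and where a whole thing is asked for, a point or a joint stands for the part that bears it (a point fixed in the world has none). Each returns a list of dicts, best first, with "confidence" (0 to 1); they miss things now and then, are a little off and sometimes report something else, mostly with a low value. They report only what shows in the picture. A call takes as long as a camera call. They do not tell look-alikes from the thing itself.
- r.look_for(target, camera): "centre" ([x, y, z] in mm, in world coordinates, good to about 4 mm: the middle of the surface that is visible of it).
The state is a dict: "time_s": time; "joint_pos": joint angles; "joint_vel": joint speeds; "joint_torque": joint torques, N m; "position": TCP position; "eef_rot": TCP orientation; "contact_force": force on the tool from outside, world axes, zero at the start; "torque": the same for the moment, N m; "width": opening from 0.0 (shut) to 1.0 (fully open).
Only numpy, scipy, OpenCV 4.12 (cv2) and the standard library are available. Lean on these libraries where they do the work, as an engineer would, in place of code of your own. Each camera call takes 0.05 s, during which the arm holds its last target.

## Working session

There is one attempt and no reset: what is moved stays moved. The work goes in short steps, Python scripts to look and compute and a tool call to move; the robot and the scene stay as the last step left them, time stands still between calls to the robot, and variables do not carry over. Pictures are saved under pics/ and viewed, and the job is handed in when it is done.

Besides the shell and the picture viewer there is one more tool, called after "Emit:" as name(argument=value, ...) on one line, values as JSON. send_rows: Moves the arm, as the interface text tells. Its arguments: {"type":"object","properties":{"steps":{"type":"array","items":{"type":"array","items":{"type":"number"}}}},"required":["steps"]}

```bash
ls; mkdir -p pics; python3 - <<'E'
from workcell import r
import cv2,numpy as np
s=r.read_state();print({k:np.round(v,3).tolist() for k,v in s.items()})
for c in ['top','side']:
    d=r.read_camera(c);cv2.imwrite(f'pics/{c}0.png',d['pixels'][:,:,::-1]);np.savez(f'{c}0.npz',**{k:np.array(v) for k,v in d.items()})
    print(c,d['mtx'],d['dist_coeffs'],d['cam_to_world'])
    for t in ['cast_a_center','cast_b_center','cast_c_center','cast_a_heel','cast_b_heel','rack','lane_middle','lane_left','lane_right','guard_edge','tape','gauze','bottle_blue','syringe','tweezer','dappen']:
        for o in r.look_for(t,c): print(t,np.round(o['centre']),round(o['confidence'],2))
E
```

```text
pics
{'time_s': 0.0, 'joint_pos': [1.03, 0.308, 1.508, 0.0, 1.328, -0.073], 'joint_vel': [0.002, 0.002, 0.001, -0.002, 0.001, -0.0], 'joint_torque': [0.003, -45.756, -25.192, 0.0, 0.013, -0.0], 'position': [258.466, 512.913, 252.389], 'eef_rot': [-0.727, -3.056, 0.003], 'contact_force': [0.079, -0.548, -0.025], 'torque': [-0.047, -0.063, -0.032], 'width': 1.001}
top [[431.22993148   0.         286.04998501]
 [  0.         431.22993148 210.32460404]
 [  0.           0.           1.        ]] [-0.02415858  0.          0.          0.          0.        ] [[ 1.27866648e-02  9.92740062e-01 -1.19597953e-01  3.70272613e+02]
 [-9.99863969e-01  1.39404213e-02  8.81527881e-03 -5.13634714e+01]
 [ 1.04185263e-02  1.19468966e-01  9.92783270e-01  1.31086281e+03]
 [ 0.00000000e+00  0.00000000e+00  0.00000000e+00  1.00000000e+00]]
cast_a_center [ 461. -294.   18.] 0.85
cast_a_center [464. 272.  18.] 0.61
cast_a_center [546. -37.  74.] 0.24
cast_b_center [354. 365.  18.] 0.73
cast_b_center [462. 269.  18.] 0.55
cast_c_center [552. -41.  74.] 0.89
cast_c_center [ 375. -155.   13.] 0.87
cast_c_center [
[... 1016 characters left out ...]
592. 225.  40.] 0.5
cast_b_center [466. 292.  18.] 0.67
cast_b_center [358. 382.  20.] 0.67
cast_c_center [549. -17.  65.] 0.68
cast_c_center [ 380. -133.   13.] 0.68
cast_a_heel [340. 226.   9.] 0.25
cast_b_heel [359. 386.  14.] 0.64
cast_b_heel [468. 295.  19.] 0.62
rack [594.   1.  49.] 0.7
rack [ 465. -299.   24.] 0.27
lane_middle [596.   3.  56.] 0.59
lane_left [596.  -0.  49.] 0.77
lane_right [597.   2.  58.] 0.96
guard_edge [595.  -0.  54.] 0.56
tape [ 520. -448.   20.] 0.61
gauze [ 626. -329.   37.] 0.8
bottle_blue [594. 223.  41.] 0.52
syringe [343. 226.  14.] 0.75
tweezer [ 332. -230.    7.] 0.42
dappen [596. 224.  42.] 0.66
dappen [339. 225.  11.] 0.38
dappen [554. -13.  72.] 0.32
```

View pics/top0.png

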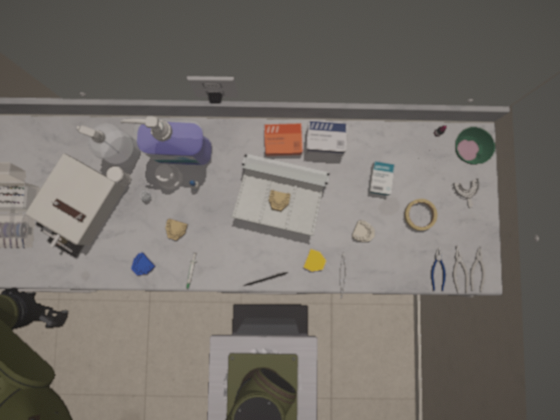

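View pics/side0.png

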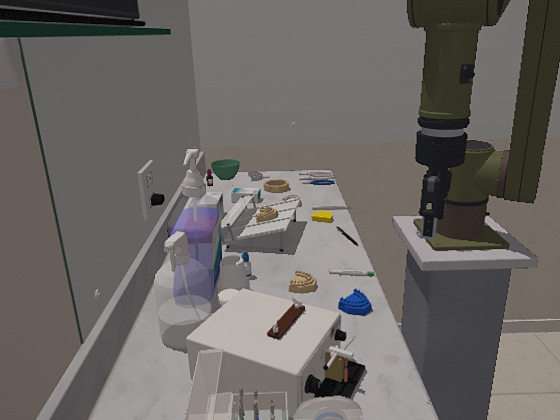

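```bash
cat > h.py <<'E'
import numpy as np,cv2
def load(n):
    d=np.load(n+'.npz');return {k:d[k] for k in d}
def cloud(d):
    h,w=d['range_z'].shape
    u,v=np.meshgrid(np.arange(w),np.arange(h))
    p=cv2.undistortPoints(np.stack([u,v],-1).reshape(-1,1,2).astype(np.float64),d['mtx'],d['dist_coeffs']).reshape(h,w,2)
    z=d['range_z'].astype(float)
    P=np.stack([p[...,0]*z,-p[...,1]*z,-z,np.ones_like(z)],-1)
    W=P@d['cam_to_world'].T
    W[z==0]=np.nan
    return W[...,:3]
def proj(d,X):
    X=np.atleast_2d(X);M=np.linalg.inv(d['cam_to_world']);C=X@M[:3,:3].T+M[:3,3]
    C=C*[1,-1,-1]
    return cv2.projectPoints(C,np.zeros(3),np.zeros(3),d['mtx'],d['dist_coeffs'])[0].reshape(-1,2)
def grab(r,c,n):
    d=r.read_camera(c);np.savez(n+'.npz',**{k:np.array(v) for k,v in d.items()});return d
def crop(d,c,half,sc,fn):
    im=d['pixels'][max(0,c[1]-half):c[1]+half,max(0,c[0]-half):c[0]+half,::-1]
    im=cv2.resize(im,None,fx=sc,fy=sc,interpolation=cv2.INTER_CUBIC)
    im=np.clip((im/255.)**0.6*255*1.1,0,255).astype(np.uint8)
    if fn: cv2.imwrite(fn,im)
    return im
E
python3 - <<'E'
from h import *
t=load('top0');s=load('side0')
a=[crop(t,c,22,9,None) for c in [(176,228),(362,232)]]
b=[crop(s,c,25,8,None)[:396,:396] for c in [(302,283),(291,200)]]
b=[cv2.resize(x,(396,300)) for x in b];a=[cv2.resize(x,(396,300)) for x in a]
cv2.imwrite('pics/crops.png',np.vstack([np.hstack(a),np.hstack(b)]))
crop(t,(285,200),60,6,'pics/rack.png')
for d,n in((t,'top'),(s,'side')):
    W=cloud(d)
    m=(W[...,0]>350)&(W[...,0]<450)&(abs(W[...,1])<150)
    for nm,(cx,cy) in dict(b=(464,280),a=(461,-294),tape=(517,-465)).items():
        q=W[(abs(W[...,0]-cx)<60)&(abs(W[...,1]-cy)<60)]
        tab=q[q[:,2]<6];hi=q[q[:,2]>8]
        print(n,nm,'tablez',np.median(tab[:,2]),len(hi),hi.mean(0),hi.min(0),hi.max(0))
E
```

```text
top b tablez -0.17910657114646256 348 [465.03213368 268.97376067  19.67732477] [428.93385377 235.09132995   8.18746637] [495.65663974 300.66520313  36.8232245 ]
top a tablez -0.3783304067052313 346 [ 464.5416624  -295.47893079   19.1177462 ] [ 436.33017485 -326.42784899    8.06623336] [ 500.16605418 -263.65046125   31.7992863 ]
top tape tablez -0.4939253827203629 386 [ 519.27687909 -470.12320741   21.88153339] [ 471.78710522 -520.58939452    8.34987756] [ 566.24521103 -421.78861221   31.42688387]
side b tablez -0.957464371780361 387 [466.17057308 280.32334959  18.15545919] [432.87726323 234.51687302   8.0261501 ] [496.61497522 304.01412821  27.47899878]
side a tablez -1.776933900679353 83 [ 469.99826109 -298.5178381    19.62039104] [ 438.26459948 -318.50923312    8.38039732] [ 501.14944235 -262.77837938   27.13002942]
side tape tablez -1.2966561664946994 211 [ 520.828617   -464.5263532    17.10011758] [ 474.30462351 -520.89888819    8.04187762] [ 565.90753979 -414.28515109   25.57631846]
```

View pics/crops.png

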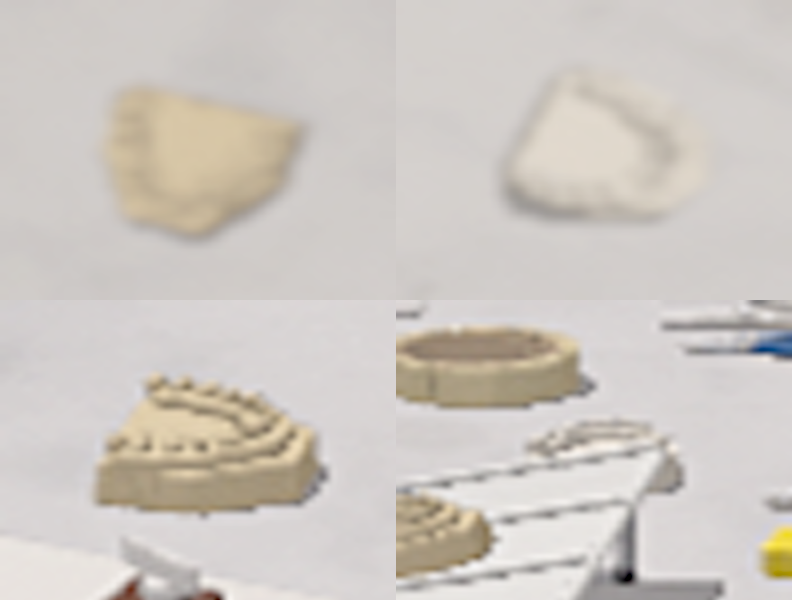

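View pics/rack.png

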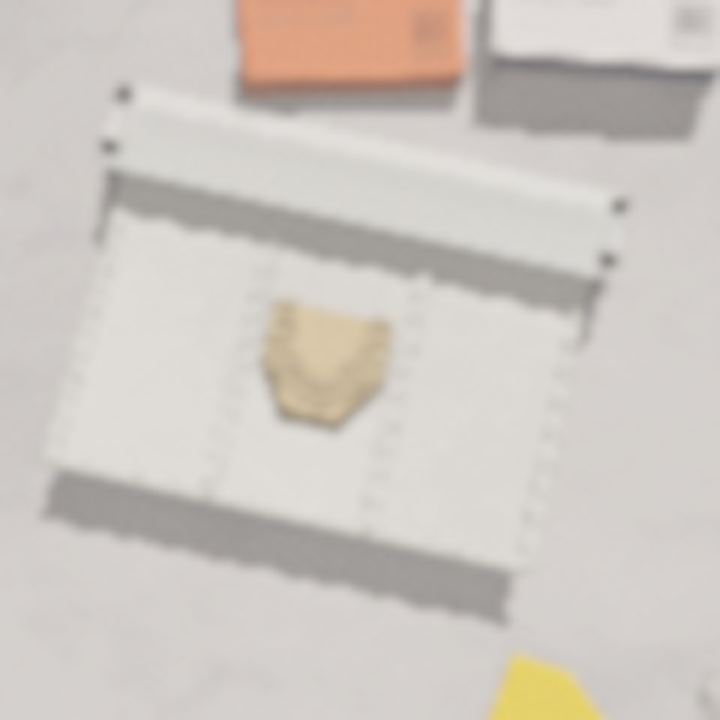

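```bash
cat >> h.py <<'E'
from scipy.spatial.transform import Rotation as Ro
def rackT(p):
    T=np.eye(4);T[:3,:3]=(Ro.from_euler('z',p[2])*Ro.from_euler('y',0.26)).as_matrix();T[:3,3]=[p[0],p[1],48];return T
E
cat > rackfit.py <<'E'
from h import *
from scipy.optimize import minimize
def fit(clouds,dz=True):
    W=np.vstack([c.reshape(-1,3) for c in clouds]);W=W[np.isfinite(W[:,0])]
    W=W[(np.hypot(W[:,0]-575,W[:,1]+42)<230)&(W[:,2]<110)&(W[:,2]>-15)]
    def cost(p):
        T=rackT(p);q=(W-T[:3,3])@T[:3,:3];x,y,z=q.T
        ok=(x<42)&~((x>-70)&(x<40)&(abs(y)<36))&(np.abs(y)<160)&(x>-140)
        ins=(x>-90)&(abs(y)<120)
        rid=np.minimum(abs(abs(y)-39),abs(abs(y)-117))<3
        e=np.where(ins,np.abs(z-np.where(rid,5,0)-p[3]),np.abs(W[:,2]))
        return np.minimum(e,12)[ok].mean()
    best=None
    for yaw in (-.1,-.2,-.3):
        r=minimize(cost,[575,-42,yaw,0],method='Nelder-Mead',options=dict(initial_simplex=np.array([[575,-42,yaw,0],[590,-42,yaw,0],[575,-30,yaw,0],[575,-42,yaw+.08,0],[575,-42,yaw,3]])))
        if best is None or r.fun<best.fun:best=r
    return best.x,best.fun
t=cloud(load('top0'));s=cloud(load('side0'))
for c in ([t],[s],[t,s]):print(fit(c))
E
python3 rackfit.py
```

```text
(array([ 5.58133326e+02, -4.23361477e+01, -2.11813853e-01,  6.28886969e-01]), np.float64(3.22022645459715))
(array([ 5.59049745e+02, -3.80093010e+01, -2.04270000e-01, -8.22476374e-01]), np.float64(5.056261350981179))
(array([ 5.58644971e+02, -4.06273741e+01, -2.02542766e-01,  1.40813055e-01]), np.float64(3.959271001889343))
```

```bash
cat > ov.py <<'E'
from h import *
import sys
def overlay(d,p,c,half,sc,fn,dz=0):
    im=crop(d,c,half,sc,None);T=rackT(p)
    o=np.array([max(0,c[0]-half),max(0,c[1]-half)])
    def ln(a,b,col):
        X=np.array([a,b],float)@T[:3,:3].T+T[:3,3];q=((proj(d,X)-o+.5)*sc).astype(int)
        cv2.line(im,tuple(map(int,q[0])),tuple(map(int,q[1])),col,1)
    for y in (-120,-114,-42,-36,36,42,114,120): ln((-90,y,5),(90,y,5),(0,0,255))
    ln((-90,-120,0),(-90,120,0),(0,160,0))
    ln((47,-124,45),(47,124,45),(255,0,0));ln((94,-124,45),(94,124,45),(255,0,0))
    cv2.imwrite(fn,im)
if __name__=='__main__':
    p=[558.6,-41,-.207]
    overlay(load('top0'),p,(285,200),60,6,'pics/ovt.png')
    overlay(load('side0'),p,(260,225),60,6,'pics/ovs.png')
E
python3 ov.py
```

```text
(no output)
```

View pics/ovt.png

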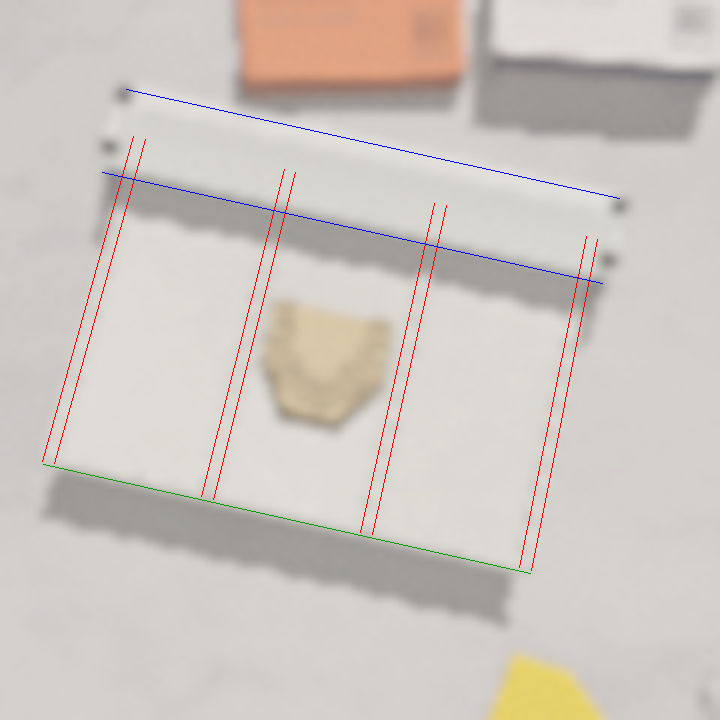

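View pics/ovs.png

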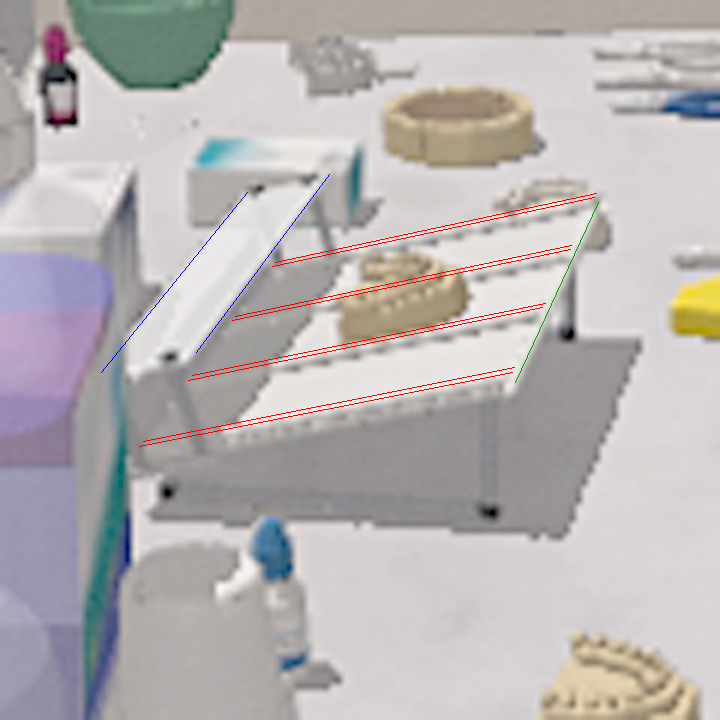

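```bash
cat > castfit.py <<'E'
from h import *
from scipy.optimize import minimize
PB=np.array([[-29,-13],[0,-32],[29,-29],[29,29],[0,32],[-29,13]],float)
PA=np.array([[-32.5,-9],[-16,-25],[0,-31],[26,-30.5],[32.5,-26],[32.5,26],[26,30.5],[0,31],[-16,25],[-32.5,9]],float)
def sd(P,q):
    e=np.roll(P,-1,0)-P;n=np.stack([e[:,1],-e[:,0]],1);n/=np.linalg.norm(n,axis=1)[:,None]
    return np.max(q@n.T-np.sum(P*n,1),1)
def fitcast(P,W,c,yaw0s,lo=4,T=None,rad=65):
    """W Nx3 in frame with support at z=0"""
    W=W[np.isfinite(W[:,0])]
    W=W[(np.hypot(W[:,0]-c[0],W[:,1]-c[1])<rad)&(W[:,2]>-10)&(W[:,2]<45)]
    up=W[:,2]>lo
    w=np.clip(np.abs(W[:,2]-lo)/4,0,1)
    def cost(p):
        R=np.array([[np.cos(p[2]),-np.sin(p[2])],[np.sin(p[2]),np.cos(p[2])]])
        s=sd(P,(W[:,:2]-p[:2])@R)
        ins=1/(1+np.exp(s/1.0))
        return np.sum(w*np.where(up,1-ins,ins))
    best=None
    for y in yaw0s:
        x0=np.array([c[0],c[1],y]);S=np.array([x0,x0+[12,0,0],x0+[0,12,0],x0+[0,0,.3]])
        r=minimize(cost,x0,method='Nelder-Mead',options=dict(initial_simplex=S))
        if best is None or r.fun<best.fun:best=r
    return best.x,best.fun,up.sum()
if __name__=='__main__':
    p=[558.5,-41.5,-.208];T=rackT(p)
    cl={n:cloud(load(n+'0')).reshape(-1,3) for n in('top','side')};cl['both']=np.vstack(list(cl.values()))
    ys=np.arange(-1.2,1.21,.3)
    for n,W in cl.items():
        print(n,'b',fitcast(PB,W,(465,272),ys));print(n,'a',fitcast(PA,W,(463,-295),ys))
        print(n,'aPB',fitcast(PB,W,(463,-295),ys),'bPA',fitcast(PA,W,(465,272),ys))
        q=(W-T[:3,3])@T[:3,:3]
        print(n,'c',fitcast(PB,q,(-10,0),ys,lo=8,rad=50))
E
python3 castfit.py
```

```text
top b (array([ 4.62535707e+02,  2.70897699e+02, -3.10540653e-01]), np.float64(48.65147588231237), np.int64(412))
top a (array([ 463.68626935, -301.13928436,    1.19291689]), np.float64(49.4936217676383), np.int64(404))
top aPB (array([ 463.70562982, -299.5752134 ,    1.16075684]), np.float64(49.71159587623335), np.int64(404)) bPA (array([ 4.61453142e+02,  2.71873844e+02, -3.50970803e-01]), np.float64(59.38418628550714), np.int64(412))
top c (array([-12.87393563,  -1.50224101,   0.03261495]), np.float64(44.66186930072053), np.int64(363))
side b (array([ 4.63404011e+02,  2.75608347e+02, -2.66033511e-01]), np.float64(72.39170217418827), np.int64(428))
side a (array([ 4.68519723e+02, -2.98634564e+02, -3.04457146e-01]), np.float64(6.732064144312639), np.int64(85))
side aPB (array([ 468.48031198, -301.4668299 ,    1.36655165]), np.float64(8.350594962561544), np.int64(85)) bPA (array([ 4.63081807e+02,  2.74320717e+02, -1.72704006e-01]), np.float64(76.71287764801895), np.int64(428))
side c (array([-11.30977379,   2.27625333,   0.21615845]), np.float64(47.54639133650258), np.int64(201))
both b (array([ 4.62999568e+02,  2.73758705e+02, -2.53777187e-01]), np.float64(143.47527355146966), np.int64(840))
both a (array([ 463.94786067, -301.26432422,    1.18604047]), np.float64(59.754163348501294), np.int64(489))
both aPB (array([ 463.98291718, -299.58857743,    1.1815898 ]), np.float64(60.718402202907015), np.int64(489)) bPA (array([466.45749952, 268.74957058,   1.65344677]), np.float64(149.5510472430823), np.int64(840))
both c (array([-12.97654115,  -0.51497997,   0.09245796]), np.float64(106.08229779782249), np.int64(564))
```

```bash
cat > ovc.py <<'E'
from h import *
from castfit import PA,PB
def ovc(d,P,T,c,half,sc,zs=(0,17)):
    im=crop(d,c,half,sc,None);o=np.array([max(0,c[0]-half),max(0,c[1]-half)])
    for z,col in zip(zs,((0,0,255),(255,0,0))):
        X=np.c_[P,np.full(len(P),z)]@T[:3,:3].T+T[:3,3]
        q=((proj(d,X)-o+.5)*sc).astype(np.int32)
        cv2.polylines(im,[q],True,col,1)
    return cv2.resize(im,(390,290)) if False else im
def Tw(p,z=0):
    T=np.eye(4);T[:3,:3]=Ro.from_euler('z',p[2]).as_matrix();T[:3,3]=[p[0],p[1],z];return T
def sheet(tn,sn,a,b,c,rp,fn):
    t=load(tn);s=load(sn)
    items=[(PA,Tw(a)),(PB,Tw(b)),(PB,rackT(rp)@Tw(c))]
    rows=[[],[]]
    for P,T in items:
        for i,d in enumerate((t,s)):
            q=proj(d,T[:3,3])[0].astype(int)
            rows[i].append(ovc(d,P,T,tuple(q),17,7.7) if True else 0)
    for r in rows:
        for k in range(len(r)): r[k]=cv2.resize(r[k],(262,262))
    cv2.imwrite(fn,np.vstack([np.hstack(r) for r in rows]))
E
python3 - <<'E'
from ovc import *
sheet('top0','side0',(463.7,-300,1.12),(463,271.5,-.28),(-13,-1,.05),[558.5,-41.5,-.208],'pics/sh1.png')
E
```

```text
(no output)
```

View pics/sh1.png

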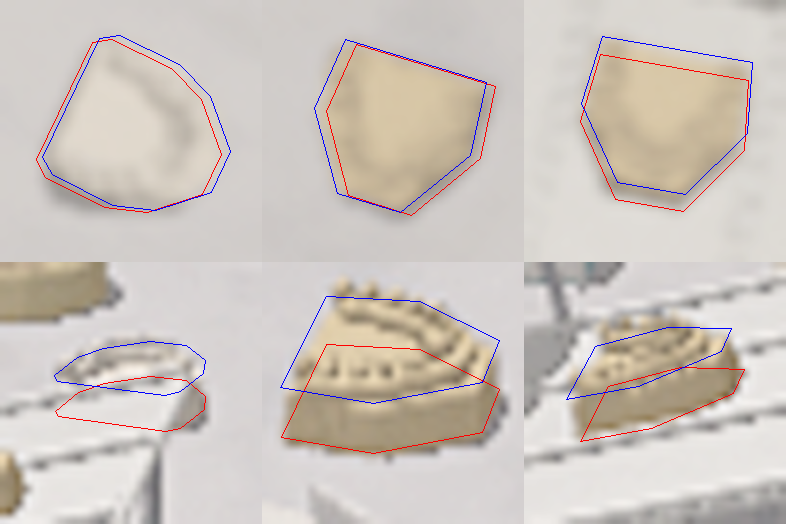

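```bash
python3 - <<'E'
from h import *
for n in('side0','top0'):
    d=load(n);W=cloud(d).reshape(-1,3)
    m=(np.hypot(W[:,0]-258,W[:,1]-513)<75)&(W[:,2]>150)&(W[:,2]<330)
    q=W[m];q=q[np.argsort(q[:,2])];print(n,len(q));print(np.round(q[:25]))
    print(np.histogram(q[:,2],bins=20))
crop(load('side0'),(435,200),50,7,'pics/grip.png')
E
```

```text
side0 990
[[283. 556. 244.]
 [290. 552. 244.]
 [238. 474. 244.]
 [278. 558. 244.]
 [288. 554. 244.]
 [282. 558. 244.]
 [285. 558. 245.]
 [285. 554. 245.]
 [287. 554. 245.]
 [280. 559. 245.]
 [276. 560. 245.]
 [238. 477. 245.]
 [234. 478. 245.]
 [284. 556. 245.]
 [278. 561. 246.]
 [273. 561. 246.]
 [233. 479. 246.]
 [237. 479. 246.]
 [279. 558. 246.]
 [237. 475. 246.]
 [282. 558. 246.]
 [290. 554. 246.]
 [280. 559. 246.]
 [275. 563. 246.]
 [284. 559. 247.]]
(array([40, 34, 51, 52, 57, 51, 52, 39, 36, 17, 18, 32, 54, 64, 41, 48, 64,
       68, 87, 85]), array([243.52380182, 247.84453638, 252.16527094, 256.48600549,
       260.80674005, 265.12747461, 269.44820917, 273.76894372,
       278.08967828, 282.41041284, 286.73114739, 291.05188195,
       295.37261651, 299.69335107, 304.01408562, 308.33482018,
       312.65555474, 316.9762893 , 321.29702385, 325.61775841,
       329.93849297]))
top0 388
[[245. 467. 242.]
 [277. 551. 245.]
 [284. 549. 246.]
 [287. 546. 247.]
 [282. 550. 247.]
 [282. 548. 247.]
 [292. 553. 248.]
 [290. 547. 249.]
 [248. 466. 249.]
 [280. 551. 249.]
 [280. 549. 249.]
 [243. 465. 250.]
 [287. 547. 250.]
 [236. 464. 251.]
 [250. 470. 251.]
 [290. 549. 251.]
 [285. 548. 252.]
 [282. 550. 252.]
 [248. 467. 252.]
 [241. 461. 252.]
 [246. 464. 253.]
 [244. 466. 254.]
 [288. 546. 254.]
 [280. 550. 256.]
 [244. 467. 256.]]
(array([ 3, 12,  8, 10, 13,  7,  8,  7,  5,  0, 13, 32, 33, 32, 35, 35, 35,
       27, 32, 41]), array([242.16423673, 246.55283225, 250.94142778, 255.3300233 ,
       259.71861883, 264.10721435, 268.49580988, 272.8844054 ,
       277.27300093, 281.66159645, 286.05019197, 290.4387875 ,
       294.82738302, 299.21597855, 303.60457407, 307.9931696 ,
       312.38176512, 316.77036065, 321.15895617, 325.5475517 ,
       329.93614722]))
```

View pics/grip.png

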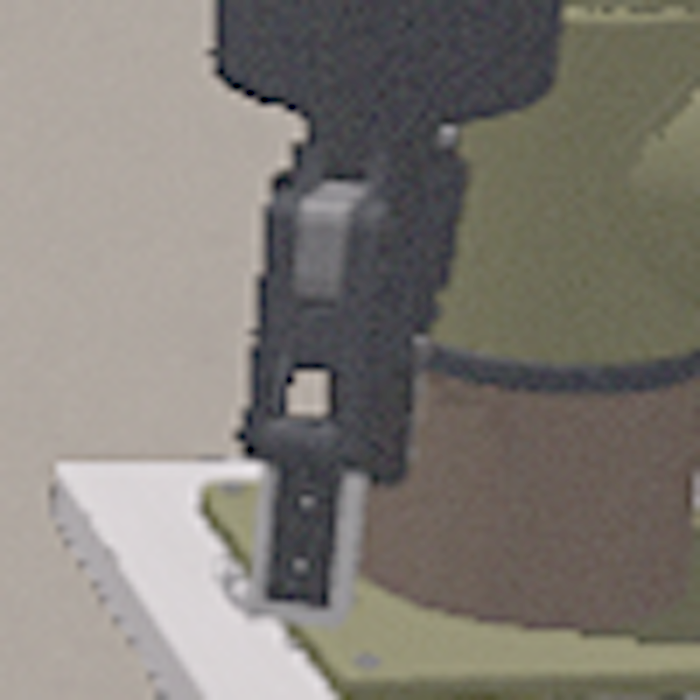

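```bash
cat > mv.py <<'E'
from h import *
RP=[558.5,-40,-.208]
def cur(r):
    s=r.read_state();T=np.eye(4);T[:3,:3]=Ro.from_rotvec(s['eef_rot']).as_matrix();T[:3,3]=s['position'];return T,s
def tool(x,y,h,yaw,flip=0,base=None):
    """tool pose: tool z = -base z; tool y = base y turned by yaw (flip: opposite)"""
    B=rackT(RP) if base is None else base
    T=np.eye(4);T[:3,:3]=(Ro.from_euler('z',yaw+(np.pi if flip else 0))*Ro.from_matrix(np.array([[-1,0,0],[0,1,0],[0,0,-1.]]))).as_matrix()
    T[:3,3]=[x,y,h];return B@T
def log(T):
    from scipy.linalg import logm
    L=np.real(logm(T));return L
def plan(A,B,n):
    from scipy.linalg import expm
    E=expm(log(np.linalg.inv(A)@B)/n)
    t=E[:3,3]/1000;w=Ro.from_matrix(E[:3,:3]).as_rotvec()
    print(n,'rows of',np.round(t,4).tolist(),np.round(w,4).tolist(),'|t|mm',round(np.linalg.norm(t)*1e3,1),'deg',round(np.degrees(np.linalg.norm(w)),2))
def where(r,base=None):
    T,s=cur(r);B=rackT(RP) if base is None else base
    L=np.linalg.inv(B)@T;M=L[:3,:3]@np.array([[-1,0,0],[0,1,0],[0,0,-1.]]).T
    print('t',round(s['time_s'],2),'pos',np.round(s['position'],1),'local',np.round(L[:3,3],1),'eul zyx',np.round(Ro.from_matrix(M).as_euler('ZYX'),3),'F',np.round(s['contact_force'],1),'w',round(s['width'],3),'q',np.round(s['joint_pos'],2))
E
python3 - <<'E'
from mv import *
from workcell import r
A,s=cur(r)
B=tool(-11,-1,110,.05);C=tool(-11,-1,23.5,.05)
plan(A,B,20);plan(B,C,8);where(r);print(B[:3,3],C[:3,3])
from scipy.linalg import expm
L=log(np.linalg.inv(A)@B)
for k in np.linspace(0,1,6):print(np.round((A@expm(L*k))[:3,3]))
E
```

```text
20 rows of [-0.0244, -0.0215, 0.0018] [0.0014, 0.013, -0.0154] |t|mm 32.6 deg 1.15
8 rows of [0.0, -0.0, 0.0108] [-0.0, 0.0, 0.0] |t|mm 10.8 deg 0.0
t 1.7 pos [258.8 513.5 253.3] local [-446.6  479.6   93.6] eul zyx [-0.267 -0.251  0.068] F [-0.5  0.2 -0.5] w 1.001 q [ 1.03  0.31  1.51 -0.    1.33 -0.07]
[575.56166808 -44.62293618 157.13078367] [553.80350943 -40.03082299  73.53805056]
[259. 513. 253.]
[310. 394. 244.]
[367. 278. 230.]
[431. 166. 211.]
[501.  58. 187.]
[576. -45. 157.]
```

Emit:
send_rows(steps=[[-1, -0.0244, -0.0215, 0.0018, 0.0014, 0.013, -0.0154], [-1, -0.0244, -0.0215, 0.0018, 0.0014, 0.013, -0.0154], [-1, -0.0244, -0.0215, 0.0018, 0.0014, 0.013, -0.0154], [-1, -0.0244, -0.0215, 0.0018, 0.0014, 0.013, -0.0154], [-1, -0.0244, -0.0215, 0.0018, 0.0014, 0.013, -0.0154], [-1, -0.0244, -0.0215, 0.0018, 0.0014, 0.013, -0.0154], [-1, -0.0244, -0.0215, 0.0018, 0.0014, 0.013, -0.0154], [-1, -0.0244, -0.0215, 0.0018, 0.0014, 0.013, -0.0154], [-1, -0.0244, -0.0215, 0.0018, 0.0014, 0.013, -0.0154], [-1, -0.0244, -0.0215, 0.0018, 0.0014, 0.013, -0.0154], [-1, -0.0244, -0.0215, 0.0018, 0.0014, 0.013, -0.0154], [-1, -0.0244, -0.0215, 0.0018, 0.0014, 0.013, -0.0154], [-1, -0.0244, -0.0215, 0.0018, 0.0014, 0.013, -0.0154], [-1, -0.0244, -0.0215, 0.0018, 0.0014, 0.013, -0.0154], [-1, -0.0244, -0.0215, 0.0018, 0.0014, 0.013, -0.0154], [-1, -0.0244, -0.0215, 0.0018, 0.0014, 0.013, -0.0154], [-1, -0.0244, -0.0215, 0.0018, 0.0014, 0.013, -0.0154], [-1, -0.0244, -0.0215, 0.0018, 0.0014, 0.013, -0.0154], [-1, -0.0244, -0.0215, 0.0018, 0.0014, 0.013, -0.0154], [-1, -0.0244, -0.0215, 0.0018, 0.0014, 0.013, -0.0154]])

```text
time_s: 3.37
position: [577.0, -45.2, 157.6]
eef_rot: [-0.226, -2.874, -0.048]
contact_force: [0.2, 1.0, 0.2]
width: 1.001
```

```bash
python3 - <<'E'
from mv import *
from workcell import r
where(r)
d=grab(r,'side','s1');A,s=cur(r);where(r)
plan(A,tool(-11,-1,60,.05),4)
crop(d,(275,200),45,8,'pics/s1.png')
E
```

```text
t 3.37 pos [577.  -45.2 157.6] local [ -9.6  -1.2 110.8] eul zyx [ 0.051  0.001 -0.001] F [0.2 1.  0.2] w 1.001 q [-0.16  0.52  1.44  0.01  1.45 -1.58]
t 3.42 pos [581.5 -50.5 155.2] local [ -3.7  -5.5 109.9] eul zyx [ 0.049 -0.003 -0.004] F [ 5.2 -2.  -1.7] w 1.003 q [-0.16  0.53  1.43  0.01  1.44 -1.58]
4 rows of [0.0018, 0.0012, 0.0125] [-0.001, 0.0008, -0.0003] |t|mm 12.7 deg 0.08
```

View pics/s1.png

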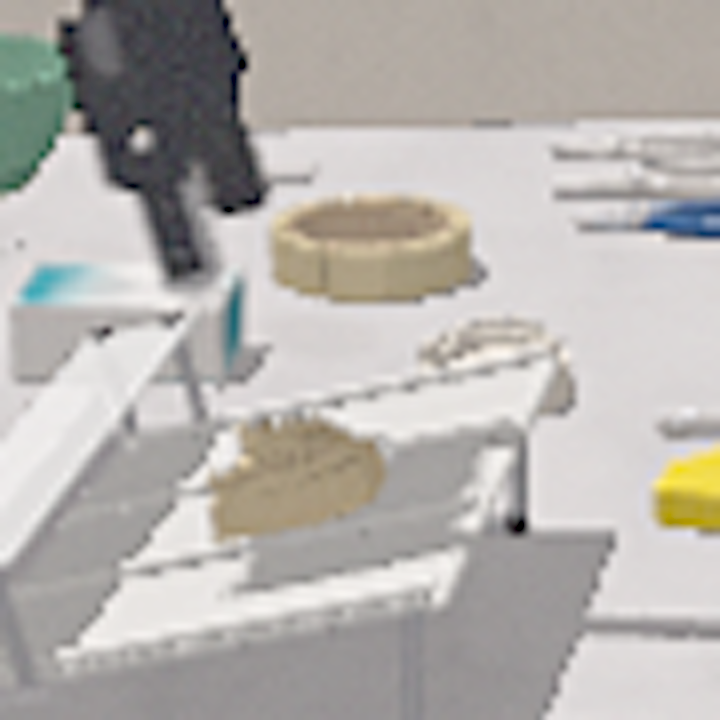

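Emit:
send_rows(steps=[[-1, 0, 0, 0, 0, 0, 0], [-1, 0, 0, 0, 0, 0, 0], [-1, 0, 0, 0.0125, 0, 0, 0], [-1, 0, 0, 0.0125, 0, 0, 0], [-1, 0, 0, 0.0125, 0, 0, 0], [-1, 0, 0, 0.0125, 0, 0, 0], [-1, 0, 0, 0, 0, 0, 0]])

```text
time_s: 4.0
position: [560.4, -39.2, 108.4]
eef_rot: [-0.224, -2.869, -0.048]
contact_force: [-0.1, 0.8, -0.2]
width: 1.002
```

```bash
python3 - <<'E'
from mv import *
from workcell import r
where(r)
d=grab(r,'side','s2');grab(r,'top','t2')
crop(d,(275,200),45,8,'pics/s2.png');where(r)
E
```

```text
t 4.0 pos [560.4 -39.2 108.4] local [-13.9   1.2  58.8] eul zyx [ 0.052  0.005 -0.001] F [-0.1  0.8 -0.2] w 1.002 q [-0.15  0.55  1.52  0.01  1.33 -1.57]
t 4.1 pos [562.6 -39.9 110.1] local [-12.1   1.   61.1] eul zyx [ 0.052  0.001 -0.001] F [ 0.5 -0.8  0.4] w 1.002 q [-0.15  0.55  1.52  0.01  1.33 -1.57]
```

View pics/s2.png

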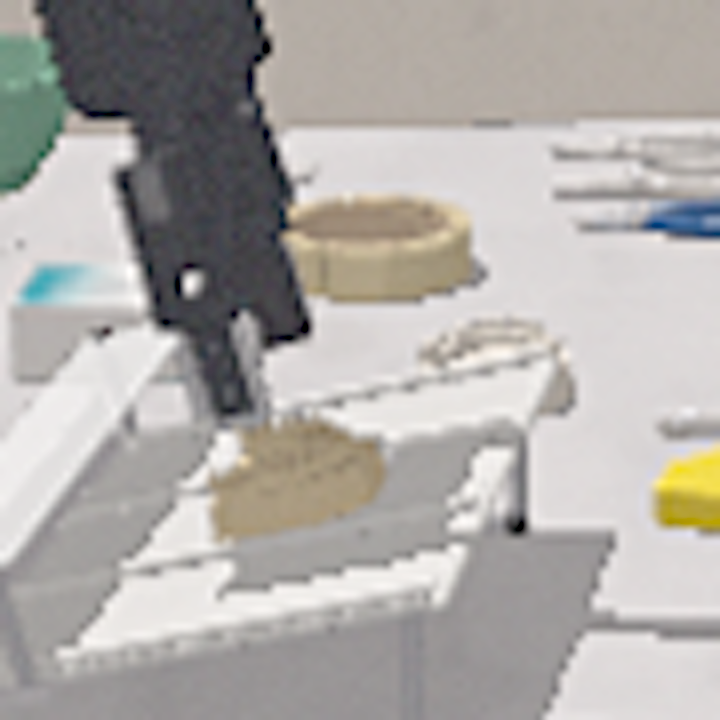

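Emit:
send_rows(steps=[[-1, 0, 0, 0.0075, 0, 0, 0], [-1, 0, 0, 0.0075, 0, 0, 0], [-1, 0, 0, 0.0075, 0, 0, 0], [-1, 0, 0, 0.0075, 0, 0, 0], [-1, 0, 0, 0.0065, 0, 0, 0], [-1, 0, 0, 0, 0, 0, 0], [-1, 0, 0, 0, 0, 0, 0]])

```text
time_s: 4.68
position: [553.8, -39.1, 73.7]
eef_rot: [-0.226, -2.872, -0.048]
contact_force: [0.4, 0.8, 0.6]
width: 1.0
```

```bash
python3 - <<'E'
from mv import *
from workcell import r
where(r)
d=grab(r,'side','s3')
crop(d,(275,200),45,8,'pics/s3.png')
E
```

```text
t 4.68 pos [553.8 -39.1  73.7] local [-11.3  -0.1  23.6] eul zyx [ 0.051  0.002 -0.001] F [0.4 0.8 0.6] w 1.0 q [-0.15  0.58  1.57  0.01  1.25 -1.57]
```

View pics/s3.png

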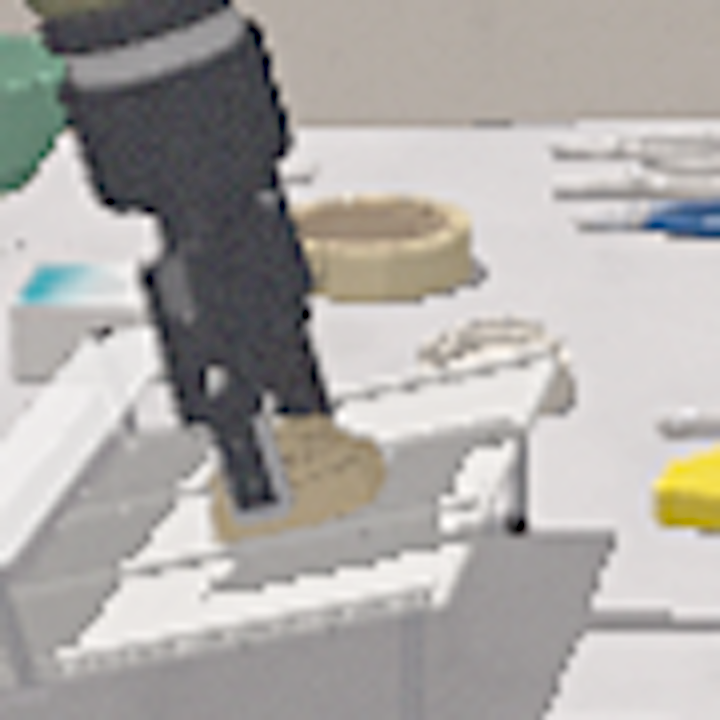

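Emit:
send_rows(steps=[[-1, 0.005, 0, 0, 0, 0, 0], [0, 0, 0, 0, 0, 0, 0], [1, 0, 0, 0, 0, 0, 0], [1, 0, 0, 0, 0, 0, 0], [1, 0, 0, 0, 0, 0, 0], [1, 0, 0, 0, 0, 0, 0], [1, 0, 0, 0, 0, 0, 0]])

```text
time_s: 5.32
position: [550.2, -38.6, 76.9]
eef_rot: [-0.226, -2.876, -0.047]
contact_force: [0.8, -0.4, 4.7]
width: 0.688
```

```bash
python3 - <<'E'
from mv import *
from workcell import r
where(r)
d=grab(r,'side','s4')
a=crop(d,(275,200),40,5,None);b=crop(grab(r,'top','t4'),(280,200),40,5,None);cv2.imwrite('pics/s4.png',np.hstack([a,b]))
E
```

```text
t 5.32 pos [550.2 -38.6  76.9] local [-15.6  -0.4  25.8] eul zyx [ 0.051 -0.001 -0.001] F [ 0.8 -0.4  4.7] w 0.688 q [-0.15  0.57  1.58  0.01  1.25 -1.57]
```

View pics/s4.png

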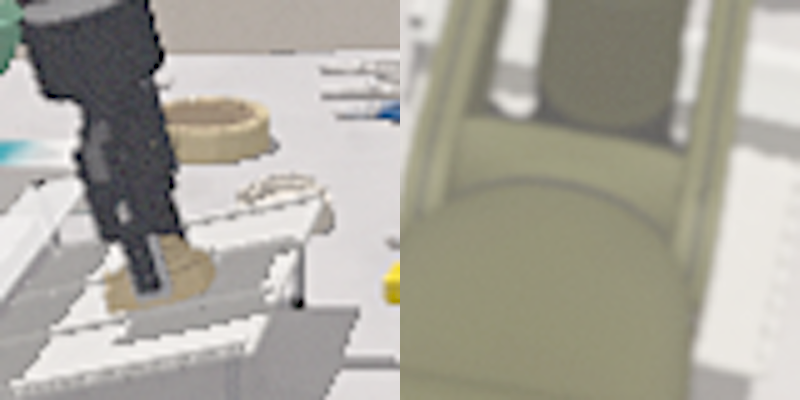

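Emit:
send_rows(steps=[[1, 0, 0, 0, 0, 0, 0], [1, 0, 0, 0, 0, 0, 0], [1, 0, 0, 0, 0, 0, 0]])

```text
time_s: 5.67
position: [550.2, -38.6, 76.9]
eef_rot: [-0.226, -2.876, -0.047]
contact_force: [-0.3, -0.3, 6.6]
width: 0.689
```

```bash
python3 - <<'E'
from mv import *
from workcell import r
where(r)
d=grab(r,'side','s5')
crop(d,(265,205),35,10,'pics/s5.png')
E
```

```text
t 5.67 pos [550.2 -38.6  76.9] local [-15.6  -0.4  25.7] eul zyx [ 0.051 -0.001 -0.001] F [-0.3 -0.3  6.6] w 0.689 q [-0.15  0.57  1.58  0.01  1.25 -1.57]
```

View pics/s5.png

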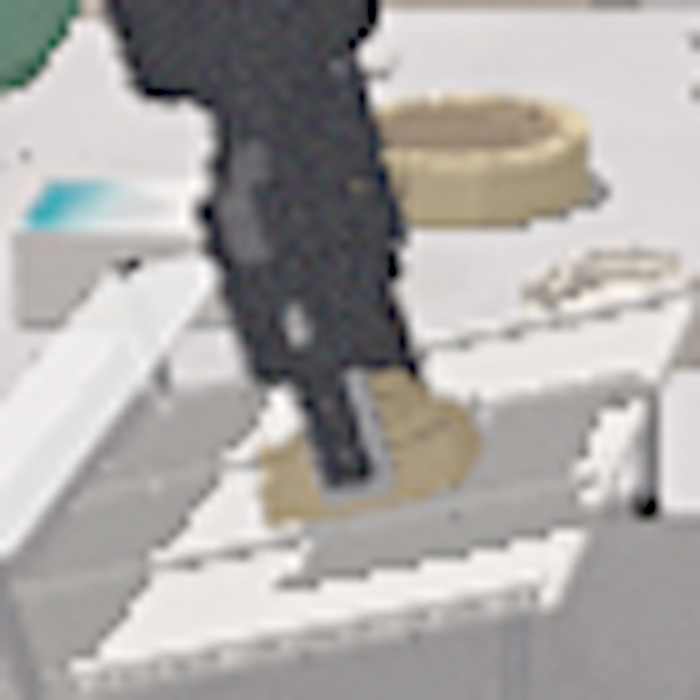

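Emit:
send_rows(steps=[[1, 0, 0, -0.002, 0, 0, 0], [1, 0, 0, -0.002, 0, 0, 0], [1, -0.004, 0, 0, 0, 0, 0.01], [1, -0.008, 0, 0, 0, 0, 0.01], [1, -0.008, 0, 0, 0, 0, 0.01], [1, -0.008, 0, 0, 0, 0, 0.01], [1, -0.007, 0, 0, 0, 0, 0.01], [1, 0, 0, 0, 0, 0, 0], [1, 0, 0, 0, 0, 0, 0]])

```text
time_s: 6.47
position: [584.2, -44.7, 69.9]
eef_rot: [-0.298, -2.866, -0.038]
contact_force: [0.6, -0.9, -0.8]
width: 0.687
```

```bash
python3 - <<'E'
from mv import *
from workcell import r
where(r)
d=grab(r,'side','s6')
crop(d,(255,205),35,10,'pics/s6.png')
E
```

```text
t 6.47 pos [584.2 -44.7  69.9] local [19.6  0.8 27.9] eul zyx [ 0.001  0.001 -0.001] F [ 0.6 -0.9 -0.8] w 0.687 q [-0.16  0.62  1.5   0.01  1.28 -1.52]
```

View pics/s6.png

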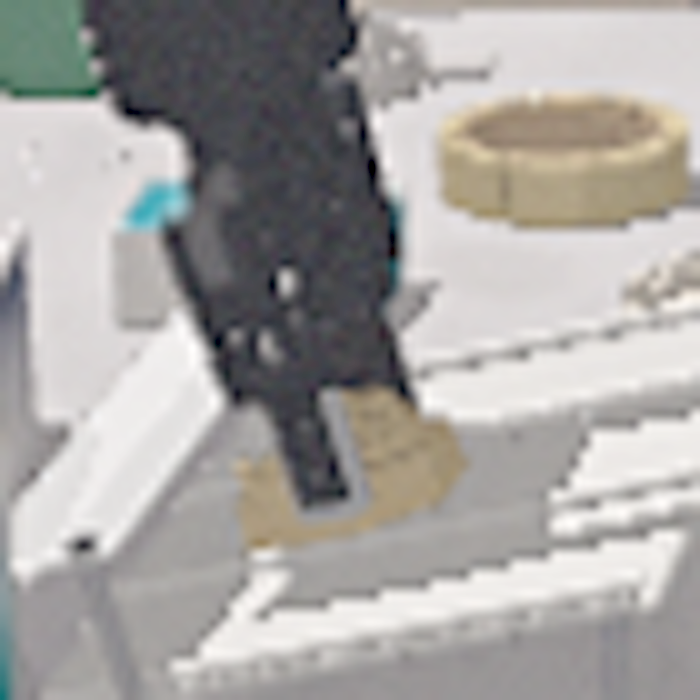

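Emit:
send_rows(steps=[[1, 0, 0, 0.0015, 0, 0, 0], [1, 0, 0, 0.0015, 0, 0, 0], [1, 0, 0, 0, 0, 0, 0]])

```text
time_s: 6.77
position: [582.9, -44.4, 68.1]
eef_rot: [-0.298, -2.867, -0.038]
contact_force: [-0.6, 0.3, 1.8]
width: 0.691
```

```bash
python3 - <<'E'
from mv import *
from workcell import r
where(r)
E
```

```text
t 6.77 pos [582.9 -44.4  68.1] local [18.8  0.8 25.8] eul zyx [ 0.001  0.    -0.001] F [-0.6  0.3  1.8] w 0.691 q [-0.16  0.62  1.51  0.01  1.28 -1.53]
```

Emit:
send_rows(steps=[[-0.6, 0, 0, 0, 0, 0, 0], [-1, 0, 0, 0, 0, 0, 0], [-1, 0, 0, 0, 0, 0, 0], [-1, 0, 0, -0.01, 0, 0, 0], [-1, 0, 0, -0.025, 0, 0, 0], [0, 0, 0, -0.025, 0, 0, 0], [1, 0.025, 0, 0, 0, 0, 0], [1, 0.025, 0, 0, 0, 0, 0], [1, 0.01, 0, 0, 0, 0, 0], [1, 0, 0, 0, 0, 0, 0], [1, 0, 0, 0, 0, 0, 0]])

```text
time_s: 7.68
position: [542.0, -35.7, 141.5]
eef_rot: [-0.298, -2.869, -0.038]
contact_force: [0.2, -0.3, 0.4]
width: 0.146
```

```bash
python3 - <<'E'
from mv import *
from workcell import r
where(r)
d=grab(r,'side','s7')
a=crop(d,(255,205),40,5,None);b=crop(grab(r,'top','t7'),(285,200),40,5,None);cv2.imwrite('pics/s7.png',np.hstack([a,b]))
E
```

```text
t 7.68 pos [542.  -35.7 141.5] local [-40.5   0.8  86. ] eul zyx [ 0.001 -0.001 -0.001] F [ 0.2 -0.3  0.4] w 0.146 q [-0.15  0.49  1.54  0.01  1.37 -1.52]
```

View pics/s7.png

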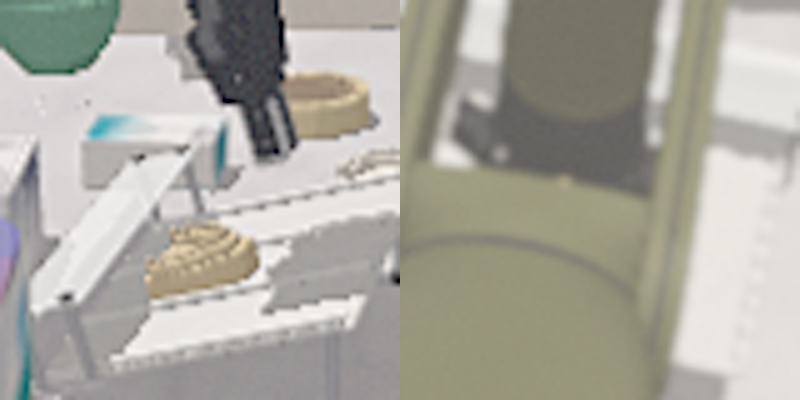

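```bash
python3 - <<'E'
from ovc import *
from castfit import fitcast
d=load('s7');W=cloud(d).reshape(-1,3)
for ry in(-41.5,-40,-38):
    T=rackT([558.5,ry,-.208]);q=(W-T[:3,3])@T[:3,:3]
    print(fitcast(PB,q,(15,0),[-.1,.1],lo=8,rad=48))
T=rackT([558.5,-38,-.208])
out=[]
for c in((15,0,0),(15,0,.1)):
    out.append(ovc(d,PB,T@Tw(c),(253,205),25,8))
cv2.imwrite('pics/c7.png',np.hstack(out))
E
```

```text
(array([26.89085554,  6.70964323, -0.03770569]), np.float64(59.43280800423779), np.int64(217))
(array([26.92665224,  5.43806525, -0.04474457]), np.float64(55.90227355465284), np.int64(213))
(array([27.3221259 ,  4.59091956, -0.17510084]), np.float64(54.58631851244684), np.int64(212))
```

View pics/c7.png

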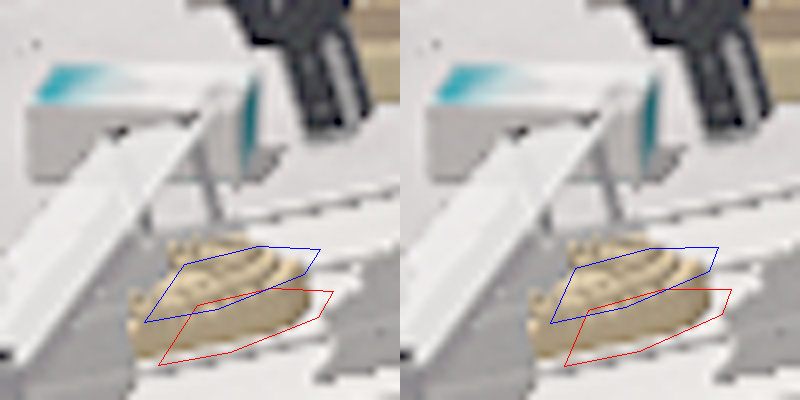

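Emit:
send_rows(steps=[[1, 0, 0, 0.019, 0, 0, 0], [1, 0, 0, 0.019, 0, 0, 0], [1, 0, 0, 0.015, 0, 0, 0], [1, 0, 0, 0.006, 0, 0, 0], [1, -0.006, 0, 0, 0, 0, 0], [1, -0.006, 0, 0, 0, 0, 0], [1, -0.006, 0, 0, 0, 0, 0], [1, -0.006, 0, 0, 0, 0, 0], [1, -0.006, 0, 0, 0, 0, 0], [1, -0.006, 0, 0, 0, 0, 0], [1, -0.006, 0, 0, 0, 0, 0], [1, -0.006, 0, 0, 0, 0, 0], [1, 0, 0, 0, 0, 0, 0]])

```text
time_s: 8.87
position: [573.7, -42.4, 71.3]
eef_rot: [-0.298, -2.869, -0.038]
contact_force: [-0.4, -0.1, 1.1]
width: -0.002
```

```bash
python3 - <<'E'
from mv import *
from workcell import r
where(r)
d=grab(r,'side','s8')
crop(d,(250,205),35,10,'pics/s8.png')
E
```

```text
t 8.87 pos [573.7 -42.4  71.3] local [ 8.8  0.8 26.5] eul zyx [ 0.001 -0.001 -0.001] F [-0.4 -0.1  1.1] w -0.002 q [-0.16  0.61  1.53  0.01  1.27 -1.52]
```

View pics/s8.png

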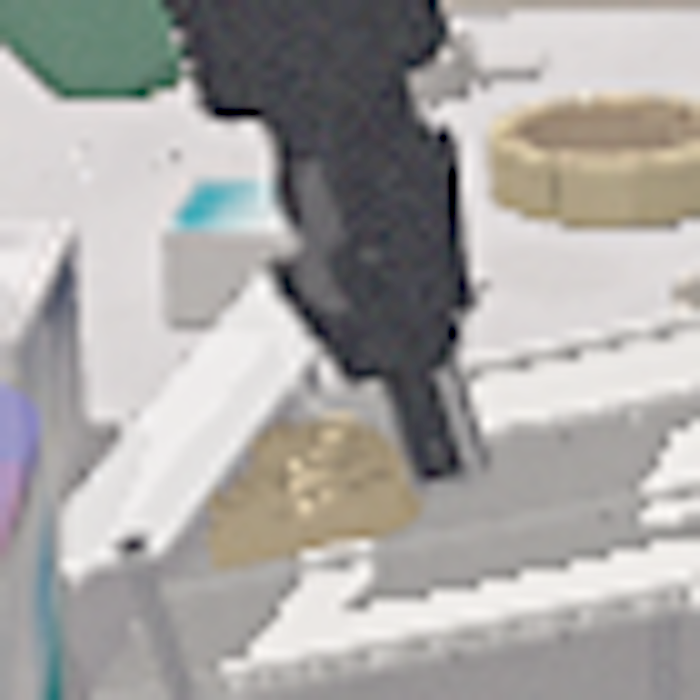

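Emit:
send_rows(steps=[[1, -0.004, 0, 0, 0, 0, 0], [1, -0.004, 0, 0, 0, 0, 0], [1, -0.003, 0, 0, 0, 0, 0], [1, -0.002, 0, 0, 0, 0, 0], [1, 0, 0, 0, 0, 0, 0]])

```text
time_s: 9.33
position: [584.8, -44.7, 68.1]
eef_rot: [-0.298, -2.867, -0.038]
contact_force: [-0.2, -0.3, -0.1]
width: -0.001
```

```bash
python3 - <<'E'
from mv import *
from workcell import r
where(r)
d=grab(r,'side','s9')
crop(d,(250,205),35,10,'pics/s9.png')
E
```

```text
t 9.33 pos [584.8 -44.7  68.1] local [20.6  0.8 26.3] eul zyx [ 0.001  0.    -0.001] F [-0.2 -0.3 -0.1] w -0.001 q [-0.16  0.62  1.5   0.01  1.28 -1.53]
```

View pics/s9.png

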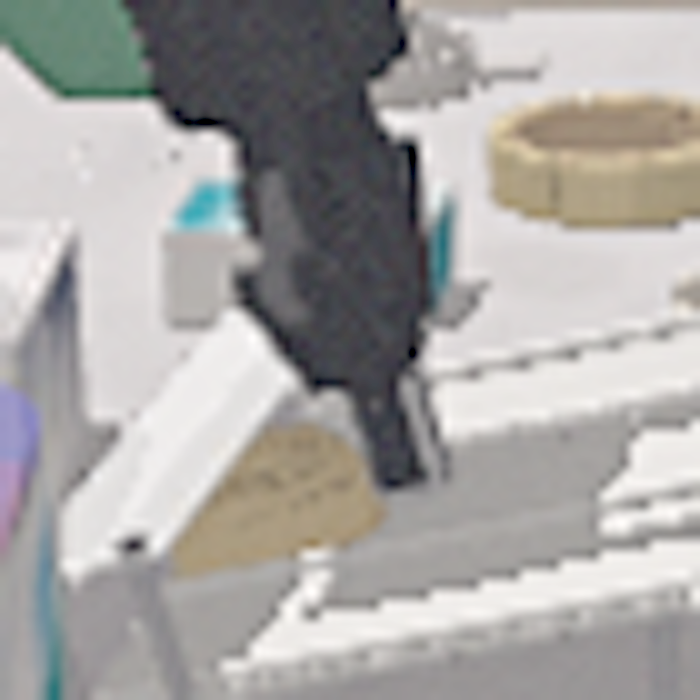

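Gripper still clear of the guard; no stop contact yet. Continue in small steps.

Emit:
send_rows(steps=[[1, -0.002, 0, 0, 0, 0, 0], [1, 0, 0, 0, 0, 0, 0]])

```text
time_s: 9.55
position: [586.4, -45.1, 67.8]
eef_rot: [-0.298, -2.867, -0.038]
contact_force: [0.6, -0.4, 0.1]
width: 0.001
```

Emit:
send_rows(steps=[[1, -0.002, 0, 0, 0, 0, 0], [1, 0, 0, 0, 0, 0, 0]])

```text
time_s: 9.72
position: [588.0, -45.4, 67.3]
eef_rot: [-0.298, -2.866, -0.038]
contact_force: [-0.4, -0.1, 0.6]
width: -0.003
```

Emit:
send_rows(steps=[[1, -0.0015, 0, 0, 0, 0, 0], [1, 0, 0, 0, 0, 0, 0]])

```text
time_s: 9.88
position: [588.3, -45.3, 67.1]
eef_rot: [-0.297, -2.864, -0.039]
contact_force: [-3.5, 1.7, 3.3]
width: -0.0
```

Emit:
send_rows(steps=[[1, -0.001, 0, 0, 0, 0, 0], [1, 0, 0, 0, 0, 0, 0]])

```text
time_s: 10.05
position: [588.4, -45.3, 67.1]
eef_rot: [-0.297, -2.862, -0.039]
contact_force: [-5.3, 1.6, 7.4]
width: -0.004
```

```bash
python3 - <<'E'
from mv import *
from workcell import r
where(r)
E
```

```text
t 10.05 pos [588.4 -45.3  67.1] local [24.5  1.  26.3] eul zyx [ 0.001  0.005 -0.001] F [-5.3  1.6  7.4] w -0.004 q [-0.16  0.63  1.49  0.01  1.29 -1.53]
```

```bash
python3 - <<'E'
from mv import *
from workcell import r
d=grab(r,'side','s10')
crop(d,(250,205),30,12,'pics/s10.png')
q=proj(d,[T[:3,3] for T in [rackT(RP)@np.array([[1,0,0,x],[0,1,0,y],[0,0,1,z],[0,0,0,1.]]) for x,y,z in((47,0,42),(47,0,45),(47,-30,45),(47,30,45))]])
print((q-[220,175]+.5)*12)
E
```

```text
[[301.65448612 405.11462   ]
 [297.97431403 393.82798133]
 [329.47475217 351.83329778]
 [265.18477834 437.53945395]]
```

View pics/s10.png

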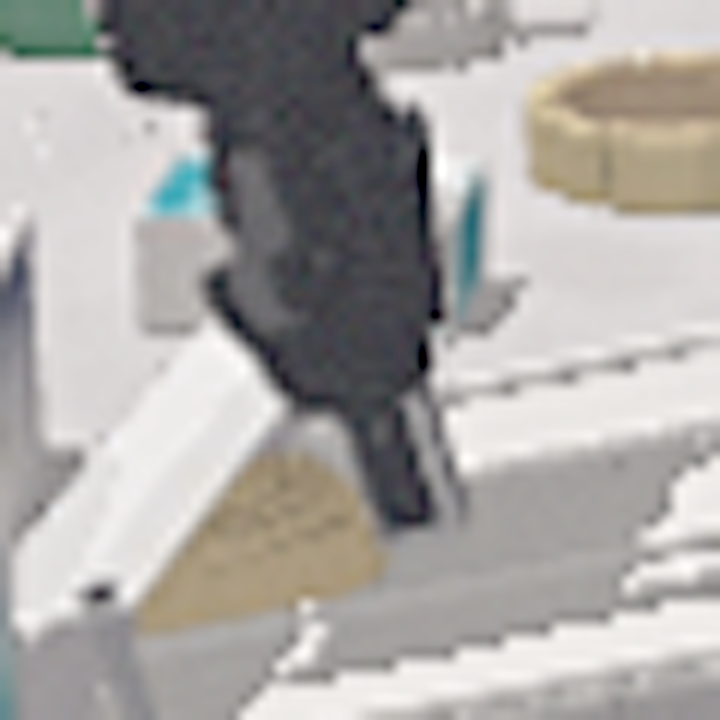

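Emit:
send_rows(steps=[[1, 0.006, 0, 0, 0, 0, 0], [1, 0.015, 0, 0, 0, 0, 0], [1, 0, 0, 0, 0, -0.1, 0], [1, 0, 0, 0, 0, -0.1, 0], [1, 0, 0, 0, 0, -0.1, 0], [1, 0, 0, 0, 0, -0.05, 0], [1, 0, 0, 0, 0, 0, 0], [1, 0, 0, 0, 0, 0, 0]])

```text
time_s: 10.77
position: [570.5, -41.7, 72.5]
eef_rot: [0.315, 3.036, -0.015]
contact_force: [-0.4, 0.0, -0.7]
width: -0.002
```

```bash
python3 - <<'E'
from mv import *
from workcell import r
where(r)
d=grab(r,'side','s11')
crop(d,(250,205),30,12,'pics/s11.png')
E
```

```text
t 10.77 pos [570.5 -41.7  72.5] local [ 5.4  0.8 26.8] eul zyx [ 0.001 -0.35  -0.001] F [-0.4  0.  -0.7] w -0.002 q [-0.14  0.46  1.8  -0.01  0.79 -1.5 ]
```

View pics/s11.png

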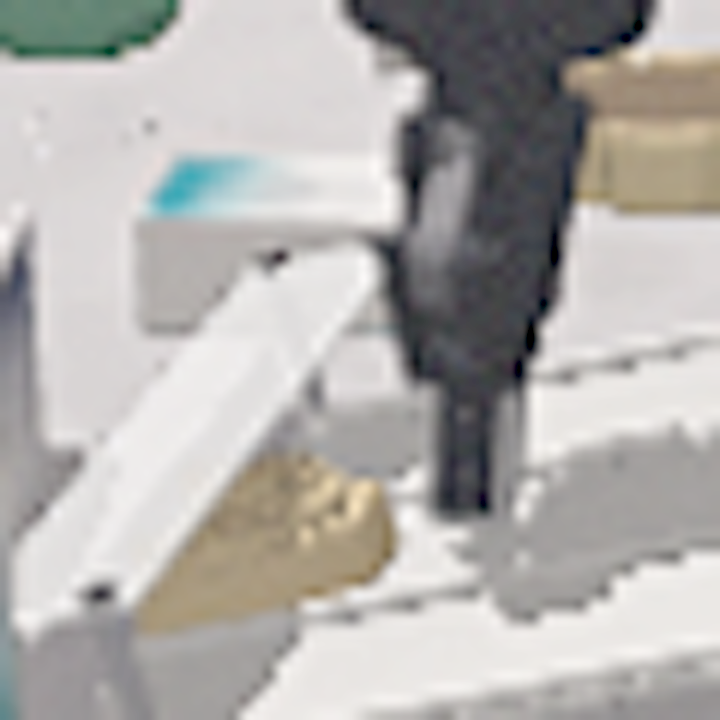

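Emit:
send_rows(steps=[[1, -0.0047, 0, 0.0017, 0, 0, 0], [1, -0.0028, 0, 0.001, 0, 0, 0], [1, 0, 0, 0, 0, 0, 0]])

```text
time_s: 11.07
position: [580.6, -43.9, 69.8]
eef_rot: [0.315, 3.034, -0.015]
contact_force: [0.4, 0.3, 0.3]
width: -0.001
```

Emit:
send_rows(steps=[[1, -0.0019, 0, 0.0007, 0, 0, 0], [1, 0, 0, 0, 0, 0, 0]])

```text
time_s: 11.23
position: [580.8, -43.9, 69.1]
eef_rot: [0.315, 3.036, -0.015]
contact_force: [0.6, 0.0, -0.6]
width: 0.002
```

Emit:
send_rows(steps=[[1, -0.0019, 0, 0.0007, 0, 0, 0], [1, 0, 0, 0, 0, 0, 0]])

```text
time_s: 11.4
position: [582.3, -44.2, 68.8]
eef_rot: [0.315, 3.036, -0.015]
contact_force: [-0.5, -0.8, 0.6]
width: 0.004
```

```bash
python3 - <<'E'
from mv import *
from workcell import r
where(r)
d=grab(r,'side','s12')
crop(d,(250,205),30,12,'pics/s12.png')
E
```

```text
t 11.4 pos [582.3 -44.2  68.8] local [18.   0.8 26.3] eul zyx [ 0.001 -0.35  -0.001] F [-0.5 -0.8  0.6] w 0.004 q [-0.14  0.48  1.78 -0.01  0.79 -1.5 ]
```

View pics/s12.png

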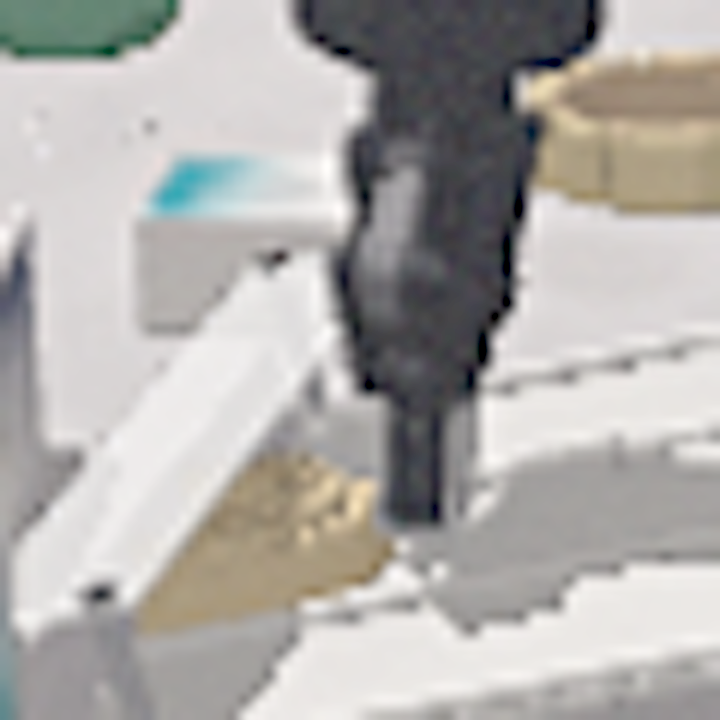

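Emit:
send_rows(steps=[[1, -0.0019, 0, 0.0007, 0, 0, 0], [1, 0, 0, 0, 0, 0, 0]])

```text
time_s: 11.62
position: [583.1, -44.3, 68.3]
eef_rot: [0.315, 3.038, -0.015]
contact_force: [-1.3, 0.7, 2.1]
width: 0.002
```

Emit:
send_rows(steps=[[1, -0.0019, 0, 0.0007, 0, 0, 0], [1, 0, 0, 0, 0, 0, 0]])

```text
time_s: 11.78
position: [583.4, -44.3, 68.2]
eef_rot: [0.316, 3.041, -0.014]
contact_force: [-6.0, 2.3, 7.8]
width: -0.001
```

Emit:
send_rows(steps=[[1, -0.0019, 0, 0.0007, 0, 0, 0], [1, 0, 0, 0, 0, 0, 0]])

```text
time_s: 11.95
position: [583.6, -44.3, 68.0]
eef_rot: [0.316, 3.043, -0.014]
contact_force: [-11.1, 3.0, 15.3]
width: 0.001
```

Emit:
send_rows(steps=[[1, 0.006, 0, -0.002, 0, 0, 0], [1, 0.01, 0, -0.004, 0, 0, 0], [1, 0, 0, -0.03, 0, 0, 0], [0, 0, 0, -0.04, 0, 0, 0], [-1, 0, 0, -0.02, 0, 0, 0], [-1, 0, 0, 0, 0, 0, 0], [-1, 0, 0, 0, 0, 0, 0]])

```text
time_s: 12.53
position: [564.6, -40.4, 163.3]
eef_rot: [0.315, 3.032, -0.016]
contact_force: [-0.0, 0.0, -0.7]
width: 0.564
```

```bash
python3 - <<'E'
from mv import *
from ovc import Tw
from workcell import r
where(r)
A,s=cur(r)
b=Tw((463,272.5,-.28))
B=b@tool(5,0,110,0,base=np.eye(4));where(r,b)
plan(A,B,14);print(B[:3,3])
from scipy.linalg import expm
L=log(np.linalg.inv(A)@B)
for k in np.linspace(0,1,6):print(np.round((A@expm(L*k))[:3,3]))
E
```

```text
t 12.53 pos [564.6 -40.4 163.3] local [-23.8   0.8 113. ] eul zyx [ 0.001 -0.354 -0.001] F [-0.   0.  -0.7] w 0.564 q [-0.14  0.34  1.72 -0.01  0.99 -1.5 ]
t 12.53 pos [564.6 -40.4 163.3] local [ 184.1 -272.7  163.3] eul zyx [ 0.073 -0.094 -0.   ] F [-0.   0.  -0.7] w 0.564 q [-0.14  0.34  1.72 -0.01  0.99 -1.5 ]
14 rows of [0.0122, 0.02, 0.0032] [0.0002, 0.0067, 0.0052] |t|mm 23.6 deg 0.49
[467.80527719 271.11822176 110.        ]
[565. -40. 163.]
[544.  21. 151.]
[524.  83. 140.]
[504. 146. 129.]
[486. 208. 119.]
[468. 271. 110.]
```

Emit:
send_rows(steps=[[-1, 0.0122, 0.02, 0.0032, 0.0002, 0.0067, 0.0052], [-1, 0.0122, 0.02, 0.0032, 0.0002, 0.0067, 0.0052], [-1, 0.0122, 0.02, 0.0032, 0.0002, 0.0067, 0.0052], [-1, 0.0122, 0.02, 0.0032, 0.0002, 0.0067, 0.0052], [-1, 0.0122, 0.02, 0.0032, 0.0002, 0.0067, 0.0052], [-1, 0.0122, 0.02, 0.0032, 0.0002, 0.0067, 0.0052], [-1, 0.0122, 0.02, 0.0032, 0.0002, 0.0067, 0.0052], [-1, 0.0122, 0.02, 0.0032, 0.0002, 0.0067, 0.0052], [-1, 0.0122, 0.02, 0.0032, 0.0002, 0.0067, 0.0052], [-1, 0.0122, 0.02, 0.0032, 0.0002, 0.0067, 0.0052], [-1, 0.0122, 0.02, 0.0032, 0.0002, 0.0067, 0.0052], [-1, 0.0122, 0.02, 0.0032, 0.0002, 0.0067, 0.0052], [-1, 0.0122, 0.02, 0.0032, 0.0002, 0.0067, 0.0052], [-1, 0.0122, 0.02, 0.0032, 0.0002, 0.0067, 0.0052], [-1, 0, 0, 0, 0, 0, 0], [-1, 0, 0, 0, 0, 0, 0], [-1, 0, 0, 0, 0, 0, 0]])

```text
time_s: 13.95
position: [466.0, 271.1, 107.8]
eef_rot: [-0.436, -3.105, 0.002]
contact_force: [0.1, -0.5, 0.5]
width: 1.0
```

```bash
python3 - <<'E'
from mv import *
from ovc import *
from workcell import r
b=Tw((463,272.5,-.28))
where(r,b)
t=grab(r,'top','t13');s=grab(r,'side','s13')
where(r,b)
a=crop(t,(280,195),40,5,None);c=crop(s,(300,270),40,5,None)
cv2.imwrite('pics/13.png',np.hstack([a,c]))
E
```

```text
t 13.95 pos [466.  271.1 107.8] local [  3.3  -0.5 107.8] eul zyx [ 0.001  0.006 -0.002] F [ 0.1 -0.5  0.5] w 1.0 q [ 0.45  0.41  1.76  0.    0.97 -0.85]
t 14.05 pos [466.6 270.8 108.4] local [  3.9  -0.6 108.4] eul zyx [-0.     0.005 -0.001] F [ 0.2  0.7 -1.1] w 1.004 q [ 0.45  0.41  1.76  0.    0.97 -0.85]
```

View pics/13.png

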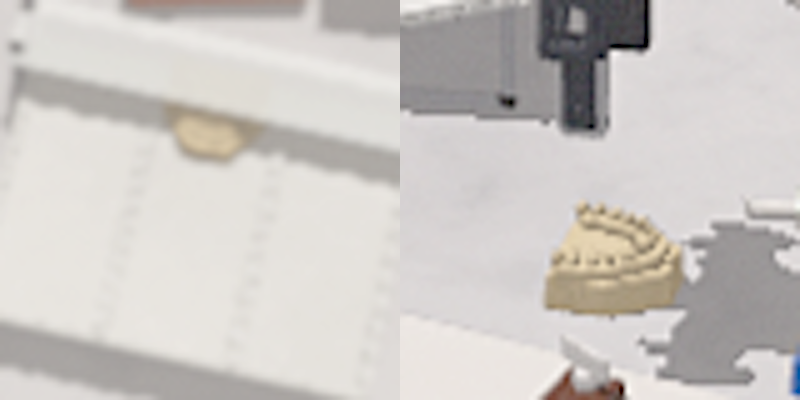

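Emit:
send_rows(steps=[[-1, 0, 0, 0.018, 0, -0.005, 0], [-1, 0, 0, 0.025, 0, 0, 0], [-1, 0, 0, 0.02, 0, 0, 0], [-1, 0, 0, 0.012, 0, 0, 0], [-1, 0, 0, 0.008, 0, 0, 0], [-1, 0, 0, 0.002, 0, 0, 0], [-1, 0, 0, 0, 0, 0, 0], [-1, 0, 0, 0, 0, 0, 0]])

```text
time_s: 14.72
position: [467.5, 271.7, 24.6]
eef_rot: [0.439, 3.109, 0.0]
contact_force: [0.0, 0.3, 0.4]
width: 1.0
```

```bash
python3 - <<'E'
from mv import *
from ovc import *
from workcell import r
b=Tw((463,272.5,-.28))
where(r,b)
s=grab(r,'side','s14');t=load('t13')
im=ovc(t,PB,rackT([558.5,-41.5,-.208])@Tw((61,0,0)),(285,190),25,8);
im2=crop(s,(302,280),25,8,None)
cv2.imwrite('pics/14.png',np.hstack([im,im2]))
E
```

```text
t 14.72 pos [467.5 271.7  24.6] local [ 4.5  0.5 24.6] eul zyx [-0.    -0.002  0.   ] F [0.  0.3 0.4] w 1.0 q [ 0.45  0.53  1.84 -0.    0.77 -0.84]
```

View pics/14.png

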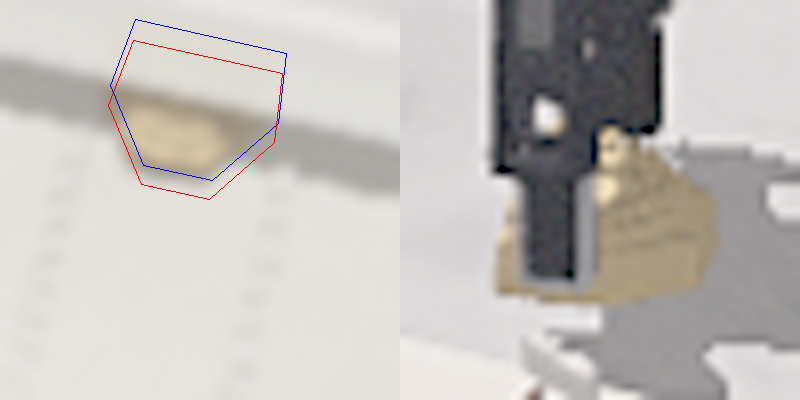

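Emit:
send_rows(steps=[[-1, 0.005, 0, -0.001, 0, 0, 0], [0, 0, 0, 0, 0, 0, 0], [1, 0, 0, 0, 0, 0, 0], [1, 0, 0, 0, 0, 0, 0], [1, 0, 0, 0, 0, 0, 0], [1, 0, 0, 0, 0, 0, 0], [1, 0, 0, 0, 0, 0, 0], [1, 0, 0, 0, 0, 0, 0]])

```text
time_s: 15.43
position: [461.8, 273.2, 26.4]
eef_rot: [0.437, 3.11, -0.0]
contact_force: [-2.7, -1.1, 11.8]
width: 0.686
```

```bash
python3 - <<'E'
from mv import *
from ovc import *
from workcell import r
b=Tw((463,272.5,-.28))
where(r,b)
s=grab(r,'side','s15')
crop(s,(302,280),25,14,'pics/15.png')
E
```

```text
t 15.43 pos [461.8 273.2  26.4] local [-1.3  0.3 26.4] eul zyx [ 0.001 -0.001 -0.   ] F [-2.7 -1.1 11.8] w 0.686 q [ 0.46  0.53  1.85 -0.    0.77 -0.83]
```

View pics/15.png

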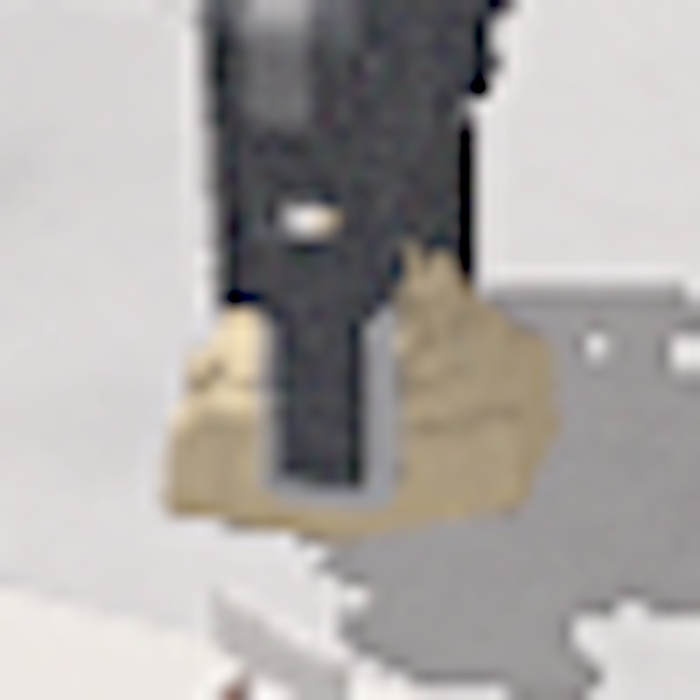

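Emit:
send_rows(steps=[[1, 0, 0, -0.004, 0, 0, 0], [1, 0, 0, -0.012, 0, 0, 0], [1, 0, 0, -0.022, 0, 0, 0], [1, 0, 0, -0.025, 0, 0, 0], [1, 0, 0, -0.012, 0, 0, 0], [1, 0, 0, 0, 0, 0, 0], [1, 0, 0, 0, 0, 0, 0]])

```text
time_s: 16.07
position: [462.3, 273.5, 100.6]
eef_rot: [0.437, 3.109, 0.001]
contact_force: [0.7, -0.3, -1.9]
width: 0.683
```

```bash
sed -i 's/RP=\[558.5/RP=[562/' mv.py; python3 - <<'E'
from mv import *
from ovc import *
from workcell import r
where(r)
s=grab(r,'side','s16')
crop(s,(302,250),30,12,'pics/16.png')
A,_=cur(r);B=tool(3,78,78,0);plan(A,B,18)
from scipy.linalg import expm
L=log(np.linalg.inv(A)@B)
for k in np.linspace(0,1,6):print(np.round((A@expm(L*k))[:3,3]))
E
```

```text
t 16.07 pos [462.3 273.5 100.6] local [-170.3  286.1    9.1] eul zyx [-0.074 -0.261  0.02 ] F [ 0.7 -0.3 -1.9] w 0.683 q [ 0.46  0.42  1.78 -0.    0.94 -0.83]
18 rows of [-0.0106, -0.0111, -0.0026] [0.0005, 0.0145, -0.004] |t|mm 15.6 deg 0.86
[462. 273. 100.]
[487. 224. 108.]
[514. 175. 115.]
[542. 127. 120.]
[571.  79. 122.]
[601.  32. 123.]
```

View pics/16.png

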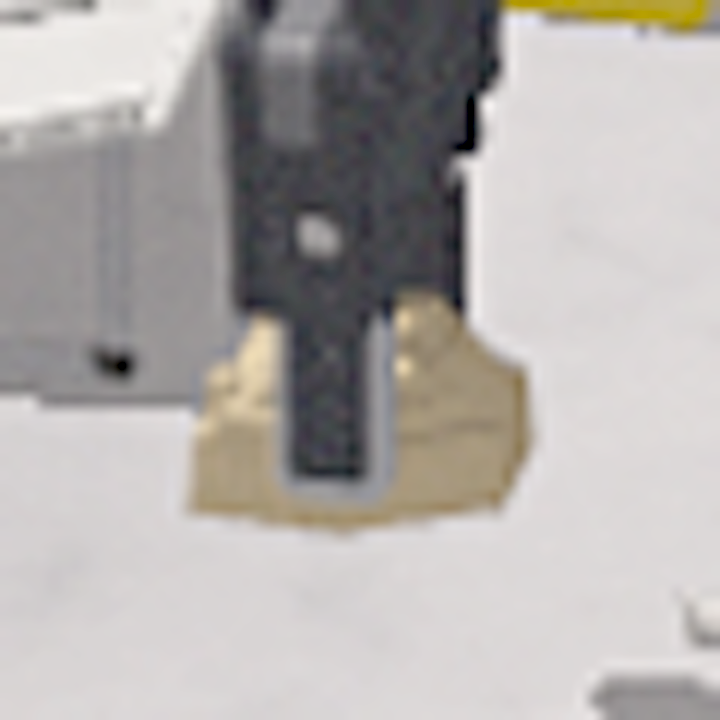

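Emit:
send_rows(steps=[[1, -0.0106, -0.0111, -0.0026, 0.0005, 0.0145, -0.004], [1, -0.0106, -0.0111, -0.0026, 0.0005, 0.0145, -0.004], [1, -0.0106, -0.0111, -0.0026, 0.0005, 0.0145, -0.004], [1, -0.0106, -0.0111, -0.0026, 0.0005, 0.0145, -0.004], [1, -0.0106, -0.0111, -0.0026, 0.0005, 0.0145, -0.004], [1, -0.0106, -0.0111, -0.0026, 0.0005, 0.0145, -0.004], [1, -0.0106, -0.0111, -0.0026, 0.0005, 0.0145, -0.004], [1, -0.0106, -0.0111, -0.0026, 0.0005, 0.0145, -0.004], [1, -0.0106, -0.0111, -0.0026, 0.0005, 0.0145, -0.004], [1, -0.0106, -0.0111, -0.0026, 0.0005, 0.0145, -0.004], [1, -0.0106, -0.0111, -0.0026, 0.0005, 0.0145, -0.004], [1, -0.0106, -0.0111, -0.0026, 0.0005, 0.0145, -0.004], [1, -0.0106, -0.0111, -0.0026, 0.0005, 0.0145, -0.004], [1, -0.0106, -0.0111, -0.0026, 0.0005, 0.0145, -0.004], [1, -0.0106, -0.0111, -0.0026, 0.0005, 0.0145, -0.004], [1, -0.0106, -0.0111, -0.0026, 0.0005, 0.0145, -0.004], [1, -0.0106, -0.0111, -0.0026, 0.0005, 0.0145, -0.004], [1, -0.0106, -0.0111, -0.0026, 0.0005, 0.0145, -0.004], [1, 0, 0, 0, 0, 0, 0], [1, 0, 0, 0, 0, 0, 0]])

```text
time_s: 17.78
position: [601.6, 31.7, 121.3]
eef_rot: [-0.301, -2.864, -0.039]
contact_force: [0.1, 0.4, -0.8]
width: 0.68
```

Emit:
send_rows(steps=[[1, 0, 0, 0, 0, 0, 0]])

```text
time_s: 17.87
position: [600.8, 32.7, 122.0]
eef_rot: [-0.299, -2.864, -0.04]
contact_force: [-0.3, -0.1, -0.9]
width: 0.683
```

```bash
python3 - <<'E'
from mv import *
from ovc import *
from workcell import r
where(r)
s=grab(r,'side','s17')
crop(s,(262,210),40,9,'pics/17.png')
A,_=cur(r);B=tool(3,78,36,0);plan(A,B,4)
E
```

```text
t 17.87 pos [600.8  32.7 122. ] local [ 3.2 79.2 77.4] eul zyx [ 0.     0.004 -0.   ] F [-0.3 -0.1 -0.9] w 0.683 q [-0.04  0.58  1.42  0.04  1.4  -1.42]
4 rows of [-0.0, -0.0004, 0.0104] [-0.0, -0.0007, 0.0002] |t|mm 10.4 deg 0.04
```

View pics/17.png

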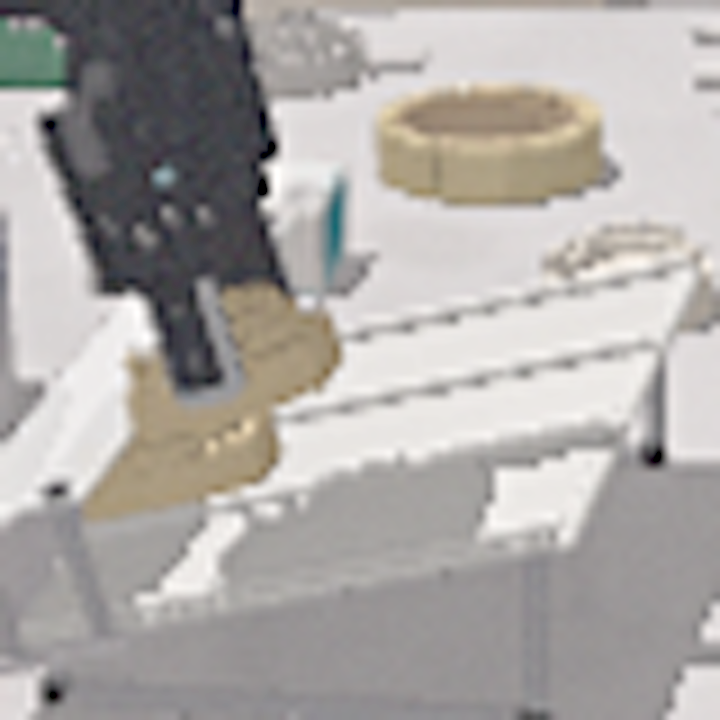

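Emit:
send_rows(steps=[[1, 0, -0.0003, 0.01, 0, 0, 0], [1, 0, -0.0003, 0.012, 0, 0, 0], [1, 0, -0.0003, 0.012, 0, 0, 0], [1, 0, 0, 0.008, 0, 0, 0], [1, 0, 0, 0, 0, 0, 0], [1, 0, 0, 0, 0, 0, 0]])

```text
time_s: 18.42
position: [590.4, 34.1, 82.3]
eef_rot: [-0.297, -2.865, -0.039]
contact_force: [-0.3, 0.2, -1.4]
width: 0.681
```

```bash
python3 - <<'E'
from mv import *
from ovc import *
from workcell import r
where(r)
s=grab(r,'side','s18')
crop(s,(252,220),30,12,'pics/18.png')
E
```

```text
t 18.42 pos [590.4  34.1  82.3] local [ 3.3 78.4 36.4] eul zyx [ 0.001  0.002 -0.   ] F [-0.3  0.2 -1.4] w 0.681 q [-0.04  0.61  1.48  0.04  1.31 -1.42]
```

View pics/18.png

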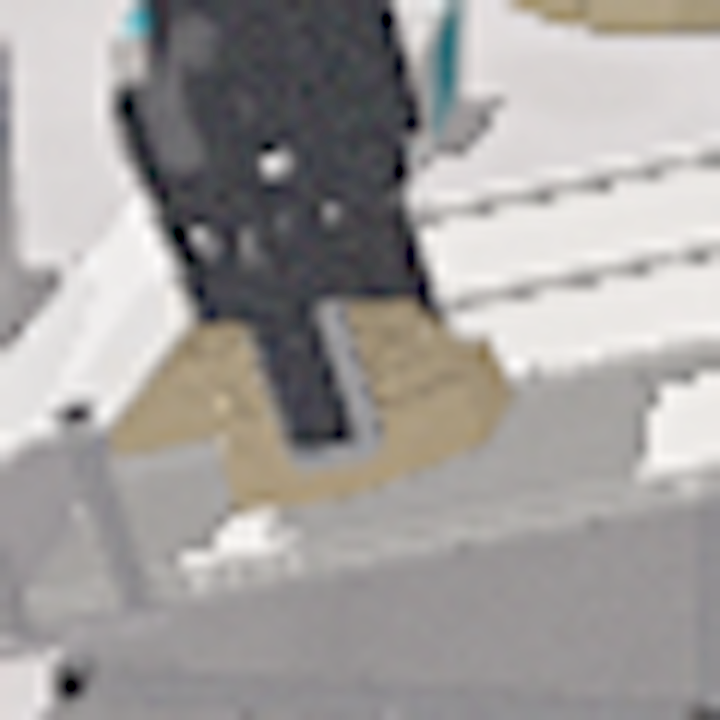

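Emit:
send_rows(steps=[[1, 0, 0, 0.004, 0, 0, 0], [1, 0, 0, 0.003, 0, 0, 0], [1, 0, 0, 0, 0, 0, 0]])

```text
time_s: 18.72
position: [589.3, 34.0, 75.8]
eef_rot: [-0.298, -2.867, -0.039]
contact_force: [-0.6, 0.6, -0.8]
width: 0.687
```

Emit:
send_rows(steps=[[1, 0, 0, 0.0015, 0, 0, 0], [1, 0, 0, 0, 0, 0, 0]])

```text
time_s: 18.88
position: [589.1, 34.0, 74.5]
eef_rot: [-0.298, -2.867, -0.039]
contact_force: [-0.4, -0.5, -1.6]
width: 0.684
```

Emit:
send_rows(steps=[[1, 0, 0, 0.0015, 0, 0, 0], [1, 0, 0, 0, 0, 0, 0]])

```text
time_s: 19.05
position: [588.7, 34.1, 73.0]
eef_rot: [-0.298, -2.867, -0.039]
contact_force: [-1.0, 0.0, -1.6]
width: 0.683
```

```bash
python3 - <<'E'
from mv import *
from ovc import *
from workcell import r
where(r)
s=grab(r,'side','s19')
crop(s,(252,220),30,12,'pics/19.png')
E
```

```text
t 19.05 pos [588.7  34.1  73. ] local [ 4. 78. 27.] eul zyx [ 0.     0.001 -0.   ] F [-1.   0.  -1.6] w 0.683 q [-0.04  0.62  1.49  0.04  1.29 -1.42]
```

View pics/19.png

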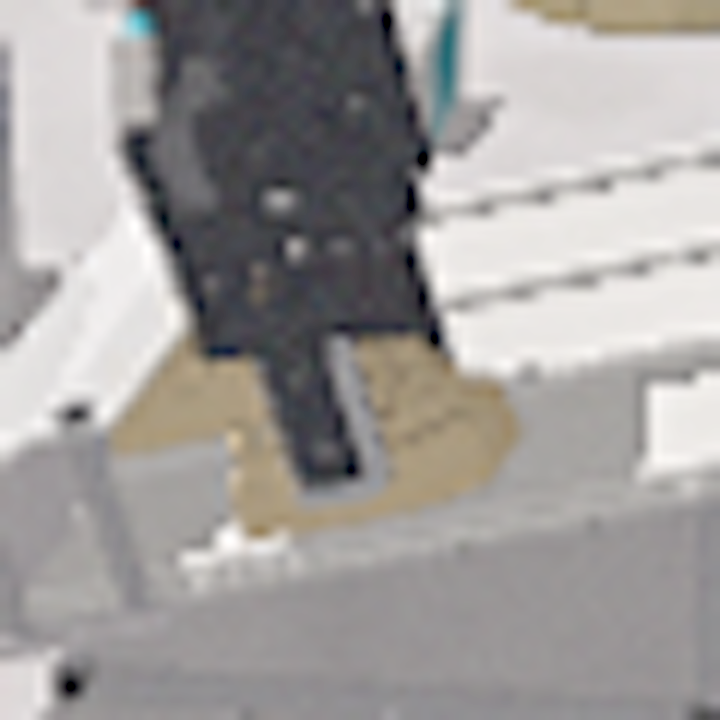

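Nearly touching; step down further.

Emit:
send_rows(steps=[[1, 0, 0, 0.001, 0, 0, 0], [1, 0, 0, 0, 0, 0, 0]])

```text
time_s: 19.27
position: [588.8, 34.1, 72.5]
eef_rot: [-0.298, -2.867, -0.039]
contact_force: [0.3, -0.5, 1.4]
width: 0.686
```

Emit:
send_rows(steps=[[1, 0, 0, 0.001, 0, 0, 0], [1, 0, 0, 0, 0, 0, 0]])

```text
time_s: 19.43
position: [588.8, 34.1, 72.5]
eef_rot: [-0.299, -2.868, -0.039]
contact_force: [0.2, -0.7, 6.1]
width: 0.686
```

Emit:
send_rows(steps=[[1, 0, 0, 0.001, 0, 0, 0], [1, 0, 0, 0, 0, 0, 0]])

```text
time_s: 19.6
position: [588.8, 34.1, 72.4]
eef_rot: [-0.299, -2.869, -0.039]
contact_force: [-0.1, -0.3, 11.9]
width: 0.684
```

Emit:
send_rows(steps=[[1, 0, 0, -0.0015, 0, 0, 0], [-0.6, 0, 0, 0, 0, 0, 0], [-1, 0, 0, 0, 0, 0, 0], [-1, 0, 0, 0, 0, 0, 0], [-1, 0, 0, -0.01, 0, 0, 0], [-1, 0, 0, -0.025, 0, 0, 0], [0, 0, 0, -0.02, 0, 0, 0], [1, 0.034, 0, 0, 0, 0, 0], [1, 0.034, 0, 0, 0, 0, 0], [1, 0, 0, 0, 0, -0.1, 0], [1, 0, 0, 0, 0, -0.1, 0], [1, 0, 0, 0, 0, -0.1, 0], [1, 0, 0, 0, 0, -0.05, 0], [1, 0, 0, 0, 0, 0, 0]])

```text
time_s: 20.77
position: [534.7, 45.3, 142.9]
eef_rot: [0.315, 3.037, -0.015]
contact_force: [-0.2, 0.9, -0.8]
width: -0.004
```

```bash
python3 - <<'E'
from mv import *
from ovc import *
from workcell import r
where(r)
s=grab(r,'side','s20')
im=ovc(s,PB,rackT([562,-38,-.208])@Tw((0,78,0)),(252,220),25,14)
cv2.imwrite('pics/20.png',im)
A,_=cur(r);T=tool(-64,78,27,0);
R=np.eye(4);R[:3,:3]=Ro.from_euler('y',-.35).as_matrix()
plan(A,T@R,5)
E
```

```text
t 20.77 pos [534.7  45.3 142.9] local [-67.3  77.8  80.3] eul zyx [ 0.002 -0.349 -0.001] F [-0.2  0.9 -0.8] w -0.004 q [ 0.02  0.33  1.8  -0.03  0.93 -1.33]
5 rows of [0.0034, -0.0, 0.0102] [0.0, -0.0003, 0.0003] |t|mm 10.8 deg 0.02
```

View pics/20.png

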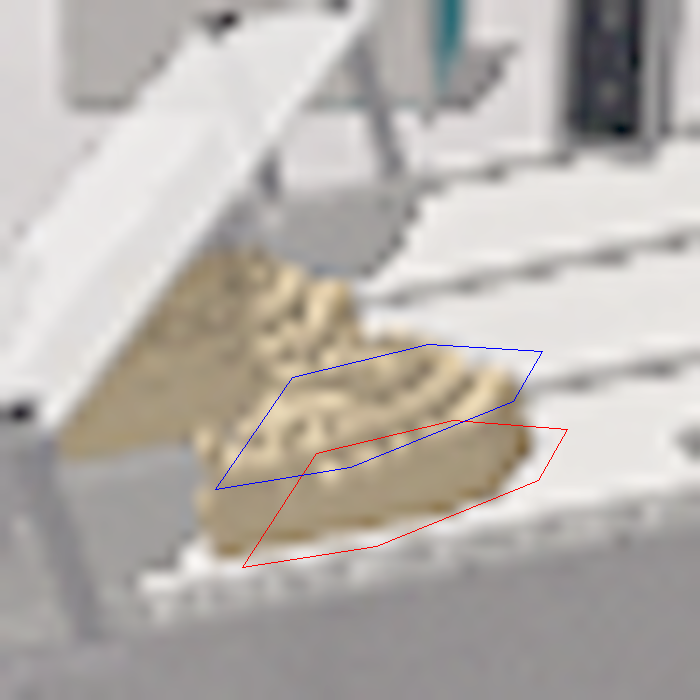

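Emit:
send_rows(steps=[[1, 0.0044, 0, 0.0134, 0, 0, 0], [1, 0.0055, 0, 0.0165, 0, 0, 0], [1, 0.0044, 0, 0.0134, 0, 0, 0], [1, 0.0024, 0, 0.0076, 0, 0, 0], [1, 0, 0, 0, 0, 0, 0], [1, -0.0075, 0, 0.00275, 0, 0, 0], [1, -0.0075, 0, 0.00275, 0, 0, 0], [1, -0.0056, 0, 0.0021, 0, 0, 0], [1, -0.0056, 0, 0.0021, 0, 0, 0], [1, -0.0056, 0, 0.0021, 0, 0, 0], [1, -0.0056, 0, 0.0021, 0, 0, 0], [1, -0.0056, 0, 0.0021, 0, 0, 0], [1, -0.0056, 0, 0.0021, 0, 0, 0], [1, 0, 0, 0, 0, 0, 0]])

```text
time_s: 21.98
position: [576.8, 36.7, 76.3]
eef_rot: [0.316, 3.034, -0.014]
contact_force: [0.5, 0.7, -0.3]
width: -0.001
```

```bash
python3 - <<'E'
from mv import *
from ovc import *
from workcell import r
where(r)
s=grab(r,'side','s21')
crop(s,(252,220),28,12,'pics/21.png')
E
```

```text
t 21.98 pos [576.8  36.7  76.3] local [-8.6 78.1 27. ] eul zyx [ 0.    -0.351  0.   ] F [ 0.5  0.7 -0.3] w -0.001 q [ 0.    0.46  1.78 -0.03  0.8  -1.34]
```

View pics/21.png

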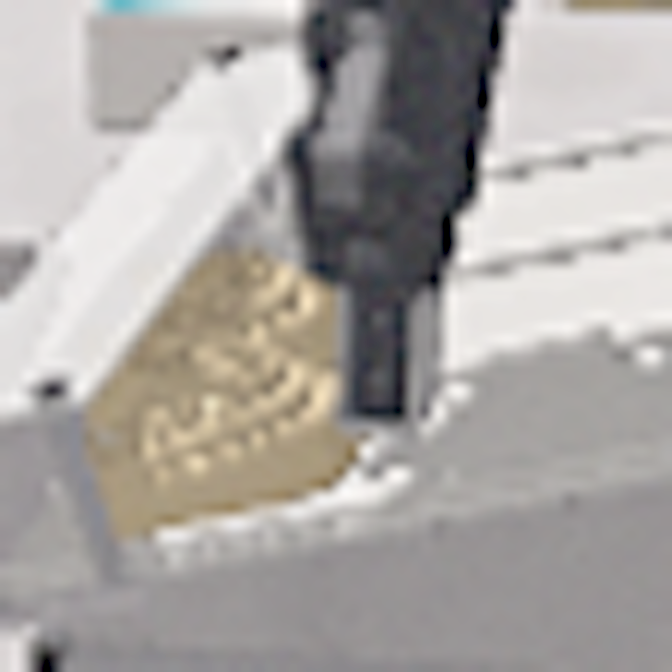

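Emit:
send_rows(steps=[[1, -0.0047, 0, 0.0017, 0, 0, 0], [1, -0.0047, 0, 0.0017, 0, 0, 0], [1, -0.0047, 0, 0.0017, 0, 0, 0], [1, -0.0028, 0, 0.001, 0, 0, 0], [1, 0, 0, 0, 0, 0, 0]])

```text
time_s: 22.45
position: [593.2, 33.3, 71.7]
eef_rot: [0.316, 3.035, -0.014]
contact_force: [0.2, 0.4, 0.1]
width: 0.003
```

Emit:
send_rows(steps=[[1, -0.0019, 0, 0.0007, 0, 0, 0], [1, 0, 0, 0, 0, 0, 0]])

```text
time_s: 22.62
position: [594.2, 33.0, 71.3]
eef_rot: [0.316, 3.036, -0.014]
contact_force: [-0.1, -0.0, 0.8]
width: 0.001
```

Emit:
send_rows(steps=[[1, -0.0019, 0, 0.0007, 0, 0, 0], [1, 0, 0, 0, 0, 0, 0]])

```text
time_s: 22.78
position: [596.1, 32.6, 70.9]
eef_rot: [0.316, 3.036, -0.014]
contact_force: [0.2, -0.5, -0.3]
width: -0.001
```

```bash
python3 - <<'E'
from mv import *
from workcell import r
where(r)
E
```

```text
t 22.78 pos [596.1  32.6  70.9] local [11.8 78.1 26.8] eul zyx [ 0.001 -0.35  -0.   ] F [ 0.2 -0.5 -0.3] w -0.001 q [-0.01  0.49  1.75 -0.02  0.82 -1.35]
```

Emit:
send_rows(steps=[[1, -0.0019, 0, 0.0007, 0, 0, 0], [1, 0, 0, 0, 0, 0, 0]])

```text
time_s: 22.95
position: [598.1, 32.2, 70.4]
eef_rot: [0.316, 3.036, -0.014]
contact_force: [0.4, 0.5, 0.0]
width: -0.002
```

Emit:
send_rows(steps=[[1, -0.0019, 0, 0.0007, 0, 0, 0], [1, 0, 0, 0, 0, 0, 0]])

```text
time_s: 23.12
position: [599.9, 31.8, 69.8]
eef_rot: [0.316, 3.036, -0.014]
contact_force: [-0.4, 0.1, 0.5]
width: -0.002
```

Emit:
send_rows(steps=[[1, -0.0019, 0, 0.0007, 0, 0, 0], [1, 0, 0, 0, 0, 0, 0]])

```text
time_s: 23.28
position: [600.3, 31.8, 69.6]
eef_rot: [0.317, 3.039, -0.014]
contact_force: [-5.3, 0.7, 6.6]
width: 0.004
```

```bash
python3 - <<'E'
from mv import *
from workcell import r
where(r)
E
```

```text
t 23.28 pos [600.3  31.8  69.6] local [16.4 78.1 26.7] eul zyx [ 0.    -0.347  0.   ] F [-5.3  0.7  6.6] w 0.004 q [-0.01  0.5   1.74 -0.02  0.82 -1.36]
```

Emit:
send_rows(steps=[[1, -0.0019, 0, 0.0007, 0, 0, 0], [1, 0, 0, 0, 0, 0, 0], [1, 0.008, 0, -0.003, 0, 0, 0], [1, 0.01, 0, -0.004, 0, 0, 0], [1, 0, 0, -0.03, 0, 0, 0], [0, 0, 0, -0.04, 0, 0, 0], [-1, 0, 0, -0.02, 0, 0, 0], [-1, 0, 0, 0, 0, 0, 0], [-1, 0, 0, 0, 0, 0, 0]])

```text
time_s: 24.03
position: [578.2, 36.5, 165.4]
eef_rot: [0.315, 3.032, -0.014]
contact_force: [-0.8, 0.5, -0.5]
width: 0.569
```

```bash
python3 - <<'E'
from mv import *
from ovc import Tw
from workcell import r
where(r)
A,s=cur(r)
# cast a: pick with flip
a=Tw((465,-298.5,1.12))
B=a@tool(2,0,110,0,flip=1,base=np.eye(4));print(B[:3,3])
# mid: over right of rack high
plan(A,B,20)
from scipy.linalg import expm
L=log(np.linalg.inv(A)@B)
for k in np.linspace(0,1,9):print(np.round((A@expm(L*k))[:3,3]))
E
```

```text
t 24.03 pos [578.2  36.5 165.4] local [-30.1  78.2 113.5] eul zyx [ 0.001 -0.354  0.001] F [-0.8  0.5 -0.5] w 0.569 q [ 0.    0.35  1.69 -0.02  1.01 -1.35]
[ 465.87136489 -296.69979912  110.        ]
20 rows of [-0.0136, -0.015, 0.0032] [0.0043, 0.0033, 0.0906] |t|mm 20.5 deg 5.2
[578.  37. 165.]
[601.  -9. 160.]
[613. -58. 155.]
[ 614. -109.  148.]
[ 604. -158.  141.]
[ 582. -204.  134.]
[ 551. -243.  126.]
[ 511. -275.  118.]
[ 466. -297.  110.]
```

Emit:
send_rows(steps=[[-1, -0.0136, -0.015, 0.0032, 0.0043, 0.0033, 0.0906], [-1, -0.0136, -0.015, 0.0032, 0.0043, 0.0033, 0.0906], [-1, -0.0136, -0.015, 0.0032, 0.0043, 0.0033, 0.0906], [-1, -0.0136, -0.015, 0.0032, 0.0043, 0.0033, 0.0906], [-1, -0.0136, -0.015, 0.0032, 0.0043, 0.0033, 0.0906], [-1, -0.0136, -0.015, 0.0032, 0.0043, 0.0033, 0.0906], [-1, -0.0136, -0.015, 0.0032, 0.0043, 0.0033, 0.0906], [-1, -0.0136, -0.015, 0.0032, 0.0043, 0.0033, 0.0906], [-1, -0.0136, -0.015, 0.0032, 0.0043, 0.0033, 0.0906], [-1, -0.0136, -0.015, 0.0032, 0.0043, 0.0033, 0.0906], [-1, -0.0136, -0.015, 0.0032, 0.0043, 0.0033, 0.0906], [-1, -0.0136, -0.015, 0.0032, 0.0043, 0.0033, 0.0906], [-1, -0.0136, -0.015, 0.0032, 0.0043, 0.0033, 0.0906], [-1, -0.0136, -0.015, 0.0032, 0.0043, 0.0033, 0.0906], [-1, -0.0136, -0.015, 0.0032, 0.0043, 0.0033, 0.0906], [-1, -0.0136, -0.015, 0.0032, 0.0043, 0.0033, 0.0906], [-1, -0.0136, -0.015, 0.0032, 0.0043, 0.0033, 0.0906], [-1, -0.0136, -0.015, 0.0032, 0.0043, 0.0033, 0.0906], [-1, -0.0136, -0.015, 0.0032, 0.0043, 0.0033, 0.0906], [-1, -0.0136, -0.015, 0.0032, 0.0043, 0.0033, 0.0906]])

```text
time_s: 25.7
position: [463.2, -297.5, 107.0]
eef_rot: [-2.66, -1.66, 0.008]
contact_force: [0.5, -0.8, -1.0]
width: 0.997
```

Emit:
send_rows(steps=[[-1, 0, 0, 0, 0, 0, 0], [-1, 0, 0, 0, 0, 0, 0], [-1, 0, 0, 0, 0, 0, 0]])

```text
time_s: 25.95
position: [465.0, -297.2, 108.2]
eef_rot: [-2.657, -1.669, 0.006]
contact_force: [0.7, -0.2, 0.3]
width: 1.001
```

```bash
python3 - <<'E'
from mv import *
from ovc import *
from workcell import r
a=Tw((465,-298.5,1.12))
where(r,a)
t=grab(r,'top','t22');s=grab(r,'side','s22')
im=crop(t,(285,195),35,8,None);c=crop(s,(285,195),35,8,None)[:,:240*8//8]
cv2.imwrite('pics/22.png',np.hstack([cv2.resize(im,(480,480)),cv2.resize(crop(s,(290,190),25,8,None),(320,320))[:,:].repeat(1,0) if 0 else cv2.copyMakeBorder(cv2.resize(crop(s,(290,190),25,8,None),(320,320)),0,160,0,0,cv2.BORDER_CONSTANT)]))
A,_=cur(r);plan(A,a@tool(2,0,55,0,flip=1,base=np.eye(4)),4)
E
```

```text
t 25.95 pos [ 465.  -297.2  108.2] local [  1.2   0.5 108.2] eul zyx [-3.14e+00 -1.00e-03 -5.00e-03] F [ 0.7 -0.2  0.3] w 1.001 q [-0.64  0.43  1.74 -0.    0.98 -0.19]
4 rows of [0.0001, -0.0, 0.0134] [-0.001, 0.0004, 0.0005] |t|mm 13.4 deg 0.07
```

View pics/22.png

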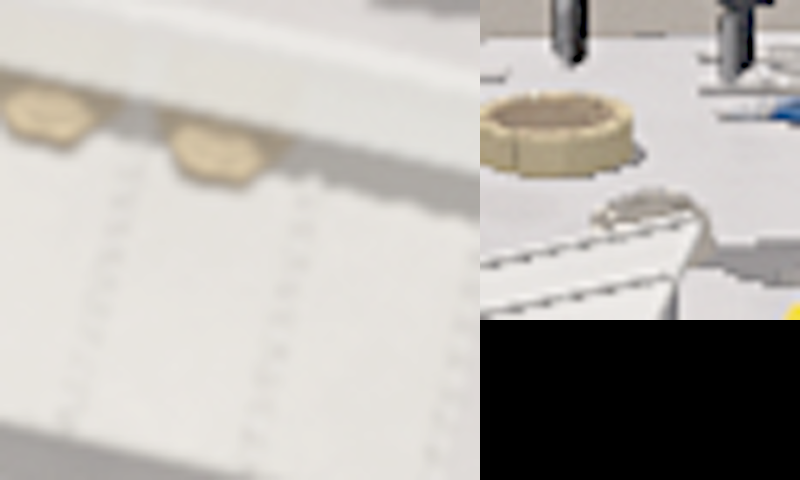

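Emit:
send_rows(steps=[[-1, 0.0035, 0, 0.018, 0, 0, 0], [-1, 0.0035, 0, 0.025, 0, 0, 0], [-1, 0, 0, 0.02, 0, 0, 0], [-1, 0, 0, 0.012, 0, 0, 0], [-1, 0, 0, 0.007, 0, 0, 0], [-1, 0, 0, 0.002, 0, 0, 0], [-1, 0, 0, 0, 0, 0, 0], [-1, 0, 0, 0, 0, 0, 0]])

```text
time_s: 26.72
position: [468.4, -291.4, 25.6]
eef_rot: [-2.66, -1.67, 0.005]
contact_force: [0.0, -0.1, 0.4]
width: 1.002
```

```bash
python3 - <<'E'
from mv import *
from ovc import *
from workcell import r
a=Tw((465,-298.5,1.12))
where(r,a)
s=grab(r,'side','s23');t=grab(r,'top','t23')
cv2.imwrite('pics/23.png',np.hstack([crop(s,(300,190),25,8,None),crop(t,(362,232),25,8,None)]))
E
```

```text
t 26.72 pos [ 468.4 -291.4   25.6] local [ 7.9  0.  25.6] eul zyx [-3.14e+00 -2.00e-03 -3.00e-03] F [ 0.  -0.1  0.4] w 1.002 q [-0.63  0.54  1.81 -0.    0.79 -0.18]
```

View pics/23.png

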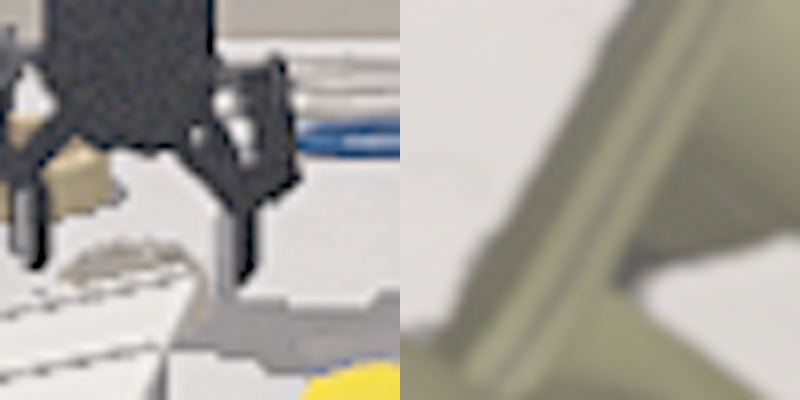

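Emit:
send_rows(steps=[[-1, 0, 0, 0.001, 0, 0, 0], [0, 0, 0, 0, 0, 0, 0], [1, 0, 0, 0, 0, 0, 0], [1, 0, 0, 0, 0, 0, 0], [1, 0, 0, 0, 0, 0, 0], [1, 0, 0, 0, 0, 0, 0], [1, 0, 0, 0, 0, 0, 0], [1, 0, 0, 0, 0, 0, 0]])

```text
time_s: 27.48
position: [467.7, -291.3, 25.3]
eef_rot: [-2.66, -1.669, 0.006]
contact_force: [-1.4, 0.7, 9.4]
width: 0.677
```

```bash
python3 - <<'E'
from mv import *
from ovc import *
from workcell import r
a=Tw((465,-298.5,1.12))
where(r,a)
E
```

```text
t 27.48 pos [ 467.7 -291.3   25.3] local [ 7.6  0.7 25.3] eul zyx [-3.141e+00 -2.000e-03 -3.000e-03] F [-1.4  0.7  9.4] w 0.677 q [-0.63  0.54  1.81 -0.    0.79 -0.18]
```

Emit:
send_rows(steps=[[1, 0, 0, -0.004, 0, 0, 0], [1, 0, 0, -0.012, 0, 0, 0], [1, 0, 0, -0.022, 0, 0, 0], [1, 0, 0, -0.025, 0, 0, 0], [1, 0, 0, -0.022, 0, 0, 0], [1, 0, 0, 0, 0, 0, 0], [1, 0, 0, 0, 0, 0, 0]])

```text
time_s: 28.07
position: [468.8, -291.8, 110.4]
eef_rot: [2.661, 1.669, -0.004]
contact_force: [0.8, -0.1, -2.3]
width: 0.682
```

```bash
python3 - <<'E'
from mv import *
from ovc import *
from workcell import r
where(r)
s=grab(r,'side','s24')
crop(s,(300,175),30,12,'pics/24.png')
A,_=cur(r);B=tool(6,-78,78,0,flip=1);plan(A,B,20)
from scipy.linalg import expm
L=log(np.linalg.inv(A)@B)
for k in np.linspace(0,1,6):print(np.round((A@expm(L*k))[:3,3]))
E
```

```text
t 28.07 pos [ 468.8 -291.8  110.4] local [ -53.9 -265.6   50.2] eul zyx [-1.806  0.059  0.252] F [ 0.8 -0.1 -2.3] w 0.682 q [-0.63  0.42  1.74 -0.    0.98 -0.18]
20 rows of [0.0091, -0.0055, -0.0016] [0.0085, -0.0108, 0.066] |t|mm 10.7 deg 3.87
[ 468. -291.  109.]
[ 468. -249.  115.]
[ 480. -208.  120.]
[ 502. -171.  123.]
[ 534. -142.  123.]
[ 571. -122.  122.]
```

View pics/24.png

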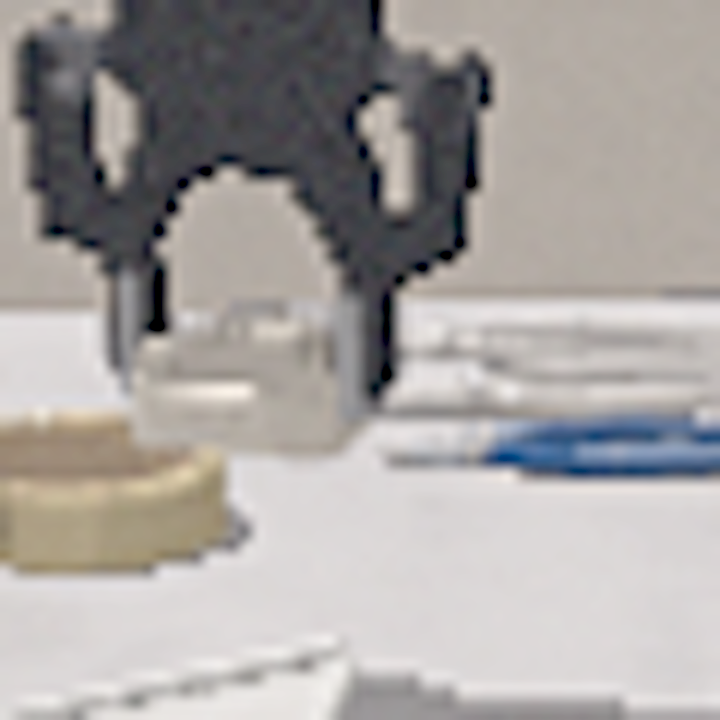

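Emit:
send_rows(steps=[[1, 0.0091, -0.0055, -0.0016, 0.0085, -0.0108, 0.066], [1, 0.0091, -0.0055, -0.0016, 0.0085, -0.0108, 0.066], [1, 0.0091, -0.0055, -0.0016, 0.0085, -0.0108, 0.066], [1, 0.0091, -0.0055, -0.0016, 0.0085, -0.0108, 0.066], [1, 0.0091, -0.0055, -0.0016, 0.0085, -0.0108, 0.066], [1, 0.0091, -0.0055, -0.0016, 0.0085, -0.0108, 0.066], [1, 0.0091, -0.0055, -0.0016, 0.0085, -0.0108, 0.066], [1, 0.0091, -0.0055, -0.0016, 0.0085, -0.0108, 0.066], [1, 0.0091, -0.0055, -0.0016, 0.0085, -0.0108, 0.066], [1, 0.0091, -0.0055, -0.0016, 0.0085, -0.0108, 0.066], [1, 0.0091, -0.0055, -0.0016, 0.0085, -0.0108, 0.066], [1, 0.0091, -0.0055, -0.0016, 0.0085, -0.0108, 0.066], [1, 0.0091, -0.0055, -0.0016, 0.0085, -0.0108, 0.066], [1, 0.0091, -0.0055, -0.0016, 0.0085, -0.0108, 0.066], [1, 0.0091, -0.0055, -0.0016, 0.0085, -0.0108, 0.066], [1, 0.0091, -0.0055, -0.0016, 0.0085, -0.0108, 0.066], [1, 0.0091, -0.0055, -0.0016, 0.0085, -0.0108, 0.066], [1, 0.0091, -0.0055, -0.0016, 0.0085, -0.0108, 0.066], [1, 0.0091, -0.0055, -0.0016, 0.0085, -0.0108, 0.066], [1, 0.0091, -0.0055, -0.0016, 0.0085, -0.0108, 0.066]])

```text
time_s: 29.78
position: [570.3, -120.4, 119.5]
eef_rot: [-3.07, 0.324, 0.408]
contact_force: [0.5, -0.4, -1.3]
width: 0.674
```

Emit:
send_rows(steps=[[1, 0, 0, 0, 0, 0, 0], [1, 0, 0, 0, 0, 0, 0], [1, 0, 0, 0, 0, 0, 0]])

```text
time_s: 30.03
position: [569.7, -121.1, 120.4]
eef_rot: [-3.072, 0.317, 0.406]
contact_force: [0.2, 0.2, -1.1]
width: 0.68
```

```bash
python3 - <<'E'
from mv import *
from ovc import *
from workcell import r
where(r)
A,_=cur(r);B=tool(6,-78,36,0,flip=1);plan(A,B,4)
E
```

```text
t 30.03 pos [ 569.7 -121.1  120.4] local [  4.8 -77.8  76.2] eul zyx [-3.139e+00 -3.000e-03  1.000e-03] F [ 0.2  0.2 -1.1] w 0.68 q [-0.27  0.56  1.46 -0.02  1.38  1.51]
4 rows of [0.0003, 0.0, 0.01] [0.0001, 0.0007, 0.0006] |t|mm 10.1 deg 0.05
```

Emit:
send_rows(steps=[[1, 0, 0, 0.008, 0, 0, 0], [1, 0, 0, 0.014, 0, 0, 0], [1, 0, 0, 0.012, 0, 0, 0], [1, 0, 0, 0.006, 0, 0, 0], [1, 0, 0, 0, 0, 0, 0], [1, 0, 0, 0, 0, 0, 0]])

```text
time_s: 30.53
position: [560.3, -119.1, 82.7]
eef_rot: [-3.072, 0.319, 0.403]
contact_force: [0.2, 0.2, -0.7]
width: 0.676
```

```bash
python3 - <<'E'
from mv import *
from ovc import *
from workcell import r
where(r)
s=grab(r,'side','s25')
crop(s,(275,190),30,12,'pics/25.png')
E
```

```text
t 30.53 pos [ 560.3 -119.1   82.7] local [  5.3 -77.7  37.3] eul zyx [-3.141e+00 -1.000e-03  0.000e+00] F [ 0.2  0.2 -0.7] w 0.676 q [-0.27  0.59  1.52 -0.02  1.29  1.51]
```

View pics/25.png

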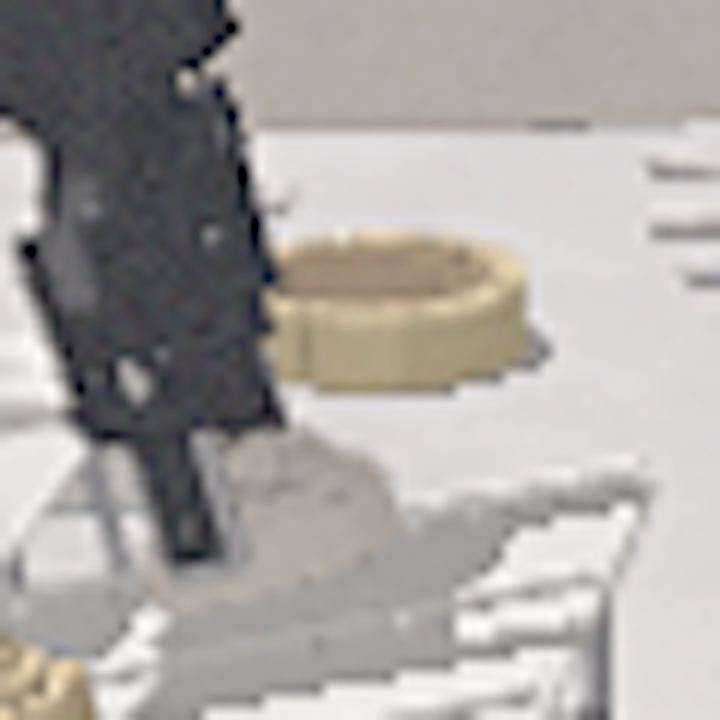

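Emit:
send_rows(steps=[[1, 0, 0, 0.005, 0, 0, 0], [1, 0, 0, 0.004, 0, 0, 0], [1, 0, 0, 0.001, 0, 0, 0], [1, 0, 0, 0, 0, 0, 0]])

```text
time_s: 30.92
position: [558.2, -118.4, 73.0]
eef_rot: [-3.072, 0.319, 0.402]
contact_force: [-0.8, 0.7, -0.8]
width: 0.681
```

Emit:
send_rows(steps=[[1, 0, 0, 0.001, 0, 0, 0], [1, 0, 0, 0, 0, 0, 0]])

```text
time_s: 31.08
position: [558.3, -118.5, 72.3]
eef_rot: [-3.072, 0.319, 0.401]
contact_force: [-0.5, -0.2, -1.9]
width: 0.678
```

Emit:
send_rows(steps=[[1, 0, 0, 0.001, 0, 0, 0], [1, 0, 0, 0, 0, 0, 0]])

```text
time_s: 31.25
position: [558.0, -118.4, 71.2]
eef_rot: [-3.072, 0.319, 0.401]
contact_force: [0.3, -0.1, -0.6]
width: 0.68
```

```bash
python3 - <<'E'
from mv import *
from ovc import *
from workcell import r
where(r)
s=grab(r,'side','s26')
crop(s,(275,190),30,12,'pics/26.png')
E
```

```text
t 31.25 pos [ 558.  -118.4   71.2] local [  5.9 -77.6  25.6] eul zyx [-3.141  0.     0.   ] F [ 0.3 -0.1 -0.6] w 0.68 q [-0.27  0.6   1.54 -0.02  1.26  1.51]
```

View pics/26.png

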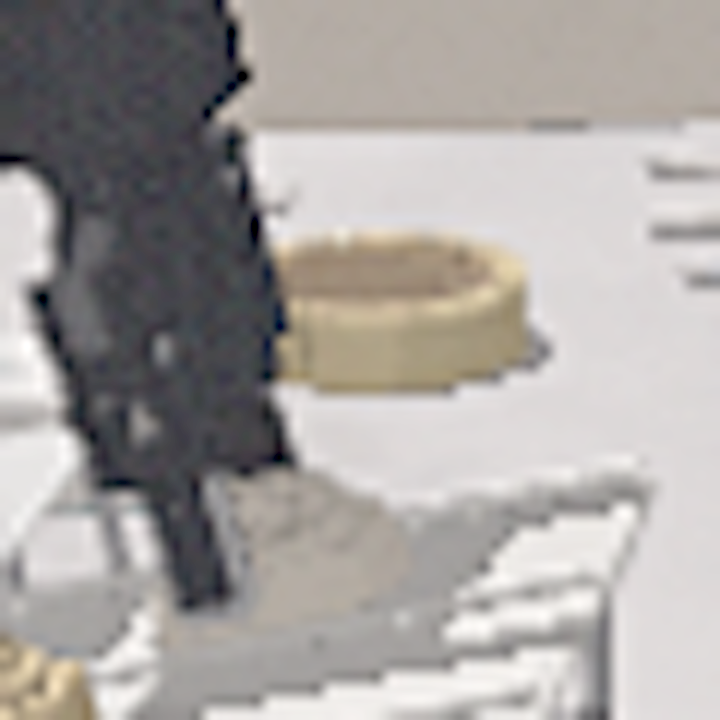

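Emit:
send_rows(steps=[[1, 0, 0, 0.001, 0, 0, 0], [1, 0, 0, 0, 0, 0, 0]])

```text
time_s: 31.47
position: [558.0, -118.4, 70.8]
eef_rot: [-3.073, 0.319, 0.4]
contact_force: [-0.1, 0.0, 3.0]
width: 0.679
```

Emit:
send_rows(steps=[[1, 0, 0, 0.001, 0, 0, 0], [1, 0, 0, 0, 0, 0, 0]])

```text
time_s: 31.63
position: [558.1, -118.5, 70.8]
eef_rot: [-3.073, 0.32, 0.399]
contact_force: [-0.5, -0.0, 7.9]
width: 0.678
```

Emit:
send_rows(steps=[[1, 0, 0, -0.001, 0, 0, 0], [-0.6, 0, 0, 0, 0, 0, 0], [-1, 0, 0, 0, 0, 0, 0], [-1, 0, 0, 0, 0, 0, 0], [-1, 0, 0, -0.01, 0, 0, 0], [-1, 0, 0, -0.025, 0, 0, 0], [0, 0, 0, -0.02, 0, 0, 0], [0.53, -0.036, 0, 0, 0, 0, 0], [0.53, -0.036, 0, 0, 0, 0, 0], [0.53, 0, 0, 0, 0, 0.1, 0], [0.53, 0, 0, 0, 0, 0.1, 0], [0.53, 0, 0, 0, 0, 0.1, 0], [0.53, 0, 0, 0, 0, 0.05, 0], [0.53, 0, 0, 0, 0, 0, 0]])

```text
time_s: 32.8
position: [500.2, -106.0, 142.6]
eef_rot: [3.113, -0.324, 0.139]
contact_force: [-1.2, -0.0, -0.4]
width: 0.235
```

```bash
python3 - <<'E'
from mv import *
from ovc import *
from workcell import r
where(r)
s=grab(r,'side','s27')
im=ovc(s,PA,rackT([562,-38,-.208])@Tw((-2,-78,0)),(280,195),25,14)
cv2.imwrite('pics/27.png',im)
A,_=cur(r);T=tool(-66,-78,27,0,flip=1);
R=np.eye(4);R[:3,:3]=Ro.from_euler('y',.35).as_matrix()
plan(A,T@R,5)
E
```

```text
t 32.8 pos [ 500.2 -106.   142.6] local [-69.6 -77.3  79.4] eul zyx [-3.141  0.349  0.   ] F [-1.2 -0.  -0.4] w 0.235 q [-0.3   0.3   1.85  0.01  0.9   1.47]
5 rows of [-0.0033, 0.0001, 0.0101] [-0.0, 0.0001, 0.0001] |t|mm 10.6 deg 0.01
```

View pics/27.png

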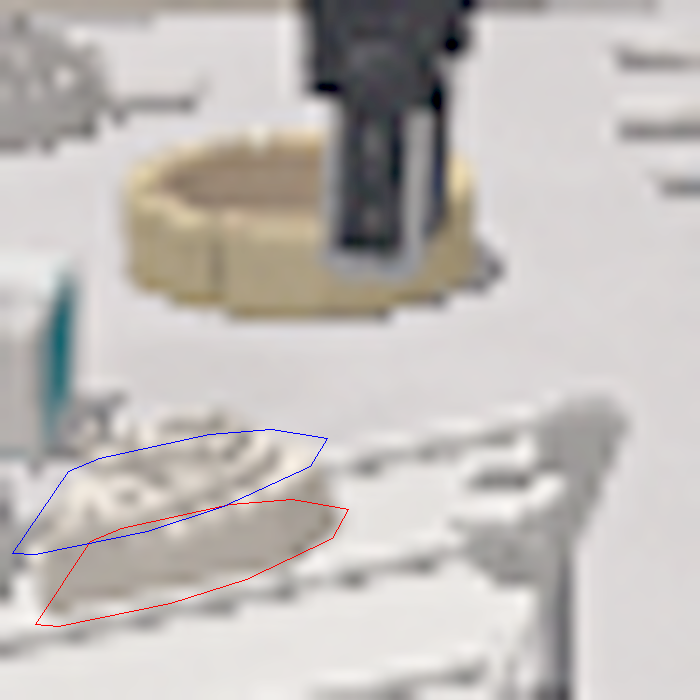

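Emit:
send_rows(steps=[[0.53, -0.0044, 0, 0.0134, 0, 0, 0], [0.53, -0.0055, 0, 0.0165, 0, 0, 0], [0.53, -0.0044, 0, 0.0134, 0, 0, 0], [0.53, -0.002, 0, 0.0067, 0, 0, 0], [0.53, 0, 0, 0, 0, 0, 0], [0.53, 0.0075, 0, 0.00275, 0, 0, 0], [0.53, 0.0056, 0, 0.0021, 0, 0, 0], [0.53, 0.0056, 0, 0.0021, 0, 0, 0], [0.53, 0.0056, 0, 0.0021, 0, 0, 0], [0.53, 0.0056, 0, 0.0021, 0, 0, 0], [0.53, 0.0056, 0, 0.0021, 0, 0, 0], [0.53, 0, 0, 0, 0, 0, 0]])

```text
time_s: 33.85
position: [529.7, -112.6, 80.9]
eef_rot: [3.112, -0.323, 0.144]
contact_force: [0.4, 0.8, 1.2]
width: 0.232
```

```bash
python3 - <<'E'
from mv import *
from ovc import *
from workcell import r
where(r)
s=grab(r,'side','s28')
crop(s,(272,195),28,12,'pics/28.png')
E
```

```text
t 33.85 pos [ 529.7 -112.6   80.9] local [-24.5 -77.7  27.5] eul zyx [-3.141  0.352  0.   ] F [0.4 0.8 1.2] w 0.232 q [-0.29  0.42  1.86  0.01  0.77  1.48]
```

View pics/28.png

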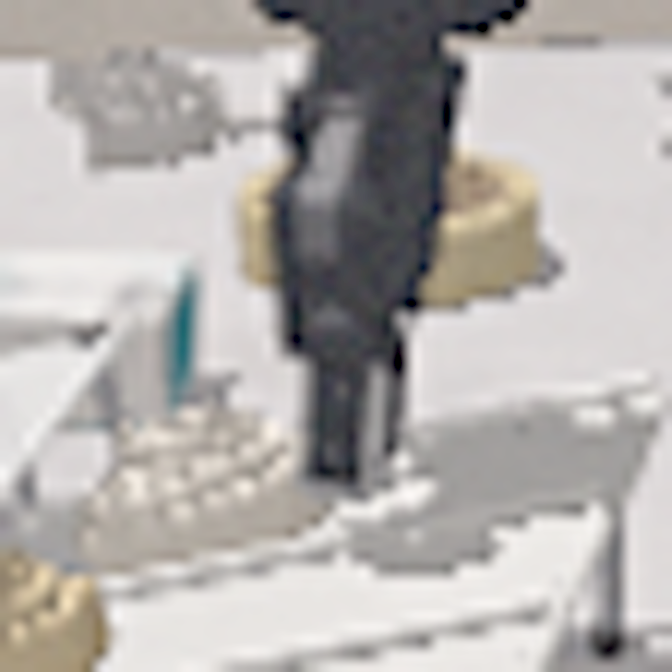

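Emit:
send_rows(steps=[[0.53, 0.0047, 0, 0.0017, 0, 0, 0], [0.53, 0.0047, 0, 0.0017, 0, 0, 0], [0.53, 0.0047, 0, 0.0017, 0, 0, 0], [0.53, 0.0047, 0, 0.0017, 0, 0, 0], [0.53, 0.0047, 0, 0.0017, 0, 0, 0], [0.53, 0.0028, 0, 0.001, 0, 0, 0], [0.53, 0, 0, 0, 0, 0, 0]])

```text
time_s: 34.48
position: [555.3, -117.9, 73.5]
eef_rot: [3.112, -0.323, 0.142]
contact_force: [0.5, -0.5, -0.5]
width: 0.235
```

```bash
python3 - <<'E'
from mv import *
from ovc import *
from workcell import r
where(r)
s=grab(r,'side','s29')
crop(s,(265,200),28,12,'pics/29.png')
E
```

```text
t 34.48 pos [ 555.3 -117.9   73.5] local [  2.7 -77.6  27.1] eul zyx [-3.141  0.351  0.   ] F [ 0.5 -0.5 -0.5] w 0.235 q [-0.29  0.46  1.81  0.01  0.78  1.48]
```

View pics/29.png

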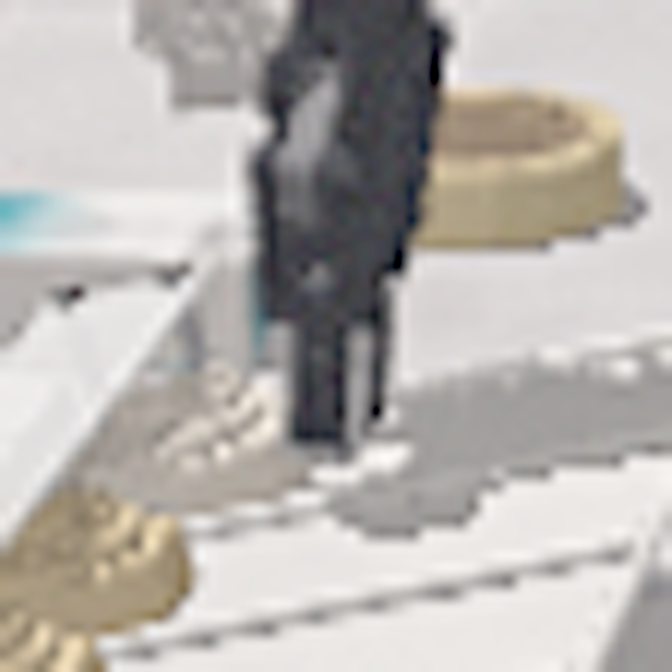

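Emit:
send_rows(steps=[[0.53, 0.0019, 0, 0.0007, 0, 0, 0], [0.53, 0.0019, 0, 0.0007, 0, 0, 0], [0.53, 0, 0, 0, 0, 0, 0]])

```text
time_s: 34.78
position: [558.3, -118.5, 72.6]
eef_rot: [3.112, -0.323, 0.141]
contact_force: [0.2, 0.0, -0.2]
width: 0.234
```

Emit:
send_rows(steps=[[0.53, 0.0019, 0, 0.0007, 0, 0, 0], [0.53, 0, 0, 0, 0, 0, 0]])

```text
time_s: 34.95
position: [560.2, -118.9, 72.1]
eef_rot: [3.112, -0.324, 0.141]
contact_force: [0.4, 0.8, -0.6]
width: 0.237
```

Emit:
send_rows(steps=[[0.53, 0.0019, 0, 0.0007, 0, 0, 0], [0.53, 0, 0, 0, 0, 0, 0]])

```text
time_s: 35.12
position: [562.2, -119.3, 71.6]
eef_rot: [3.112, -0.324, 0.141]
contact_force: [0.0, 0.1, -0.6]
width: 0.238
```

Emit:
send_rows(steps=[[0.53, 0.0019, 0, 0.0007, 0, 0, 0], [0.53, 0, 0, 0, 0, 0, 0]])

```text
time_s: 35.28
position: [563.6, -119.6, 70.9]
eef_rot: [3.113, -0.324, 0.139]
contact_force: [-0.8, 0.3, 0.8]
width: 0.236
```

```bash
python3 - <<'E'
from mv import *
from workcell import r
where(r)
E
```

```text
t 35.28 pos [ 563.6 -119.6   70.9] local [ 11.5 -77.5  26.8] eul zyx [-3.141  0.349  0.   ] F [-0.8  0.3  0.8] w 0.236 q [-0.29  0.47  1.79  0.01  0.79  1.48]
```

Emit:
send_rows(steps=[[0.53, 0.0019, 0, 0.0007, 0, 0, 0], [0.53, 0, 0, 0, 0, 0, 0]])

```text
time_s: 35.45
position: [564.1, -119.6, 70.5]
eef_rot: [3.113, -0.323, 0.135]
contact_force: [-4.3, 0.5, 5.5]
width: 0.233
```

Emit:
send_rows(steps=[[0.53, 0.0019, 0, 0.0007, 0, 0, 0], [0.53, 0, 0, 0, 0, 0, 0]])

```text
time_s: 35.62
position: [564.4, -119.6, 70.1]
eef_rot: [3.114, -0.323, 0.131]
contact_force: [-9.1, 1.6, 11.5]
width: 0.231
```

```bash
python3 - <<'E'
from mv import *
from workcell import r
where(r)
s=grab(r,'side','s30')
crop(s,(265,200),28,12,'pics/30.png')
E
```

```text
t 35.62 pos [ 564.4 -119.6   70.1] local [ 12.5 -77.4  26.2] eul zyx [-3.14   0.344  0.   ] F [-9.1  1.6 11.5] w 0.231 q [-0.29  0.47  1.79  0.01  0.8   1.49]
```

View pics/30.png

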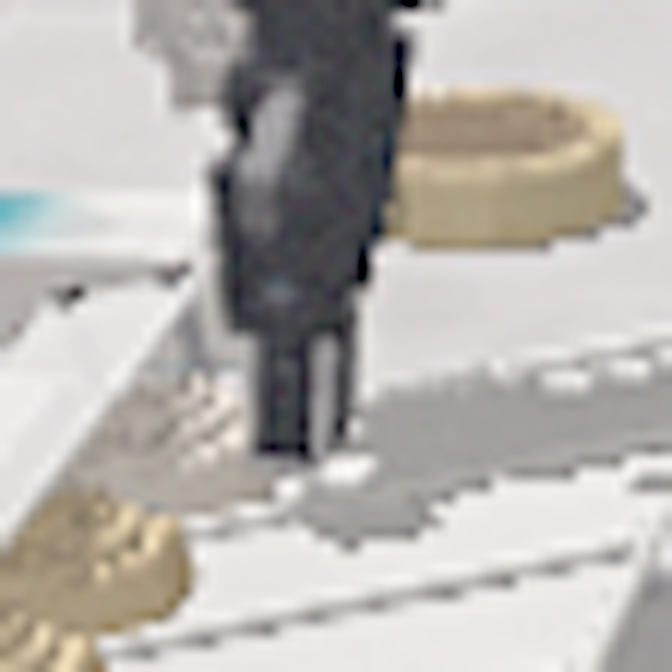

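Emit:
send_rows(steps=[[0.53, -0.008, 0, -0.003, 0, 0, 0], [0.53, -0.01, 0, -0.004, 0, 0, 0], [0.53, 0, 0, -0.03, 0, 0, 0], [0.53, 0, 0, -0.04, 0, 0, 0], [0.53, 0, 0, -0.04, 0, 0, 0], [0.53, 0, 0, 0, 0, 0, 0]])

```text
time_s: 36.17
position: [543.8, -115.8, 192.7]
eef_rot: [3.109, -0.323, 0.163]
contact_force: [1.7, 0.6, -0.6]
width: 0.237
```

```bash
python3 - <<'E'
from mv import *
from workcell import r
where(r)
A,_=cur(r);B=A.copy();B[:3,3]+=[-60,-200,40];plan(A,B,8)
E
```

```text
t 36.17 pos [ 543.8 -115.8  192.7] local [-39.2 -77.9 139.3] eul zyx [-3.14e+00  3.65e-01  2.00e-03] F [ 1.7  0.6 -0.6] w 0.237 q [-0.29  0.29  1.71  0.01  1.04  1.48]
8 rows of [-0.0017, 0.026, -0.0052] [0.0, -0.0, 0.0] |t|mm 26.6 deg 0.0
```

Emit:
send_rows(steps=[[0.53, -0.0017, 0.026, -0.0052, 0, 0, 0], [0.53, -0.0017, 0.026, -0.0052, 0, 0, 0], [0.53, -0.0017, 0.026, -0.0052, 0, 0, 0], [0.53, -0.0017, 0.026, -0.0052, 0, 0, 0], [0.53, -0.0017, 0.026, -0.0052, 0, 0, 0], [0.53, -0.0017, 0.026, -0.0052, 0, 0, 0], [0.53, -0.0017, 0.026, -0.0052, 0, 0, 0], [0.53, -0.0017, 0.026, -0.0052, 0, 0, 0], [0.53, 0, 0, 0, 0, 0, 0], [0.53, 0, 0, 0, 0, 0, 0]])

```text
time_s: 37.0
position: [479.7, -315.9, 225.3]
eef_rot: [3.111, -0.328, 0.142]
contact_force: [0.1, 1.4, 0.4]
width: 0.238
```

```bash
python3 - <<'E'
from mv import *
from ovc import *
from workcell import r
t=grab(r,'top','t31');s=grab(r,'side','s31')
def multi(d,c,half,sc,ry):
    o=None
    im=crop(d,c,half,sc,None);oo=np.array([max(0,c[0]-half),max(0,c[1]-half)])
    for P,p in((PB,(63.3,78,0)),(PB,(63.3,0,0)),(PA,(60,-78,0))):
        T=rackT([562,ry,-.208])@Tw(p)
        for z,col in((0,(0,0,255)),(17,(255,0,0))):
            X=np.c_[P,np.full(len(P),z)]@T[:3,:3].T+T[:3,3]
            cv2.polylines(im,[((proj(d,X)-oo+.5)*sc).astype(np.int32)],True,col,1)
    return im
cv2.imwrite('pics/31t.png',multi(t,(285,195),45,8,-41))
cv2.imwrite('pics/31s.png',multi(s,(255,210),40,9,-38))
cv2.imwrite('pics/31r.png',crop(t,(285,195),45,8,None))
cv2.imwrite('pics/31full.png',t['pixels'][:,:,::-1])
E
```

```text
(no output)
```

View pics/31t.png

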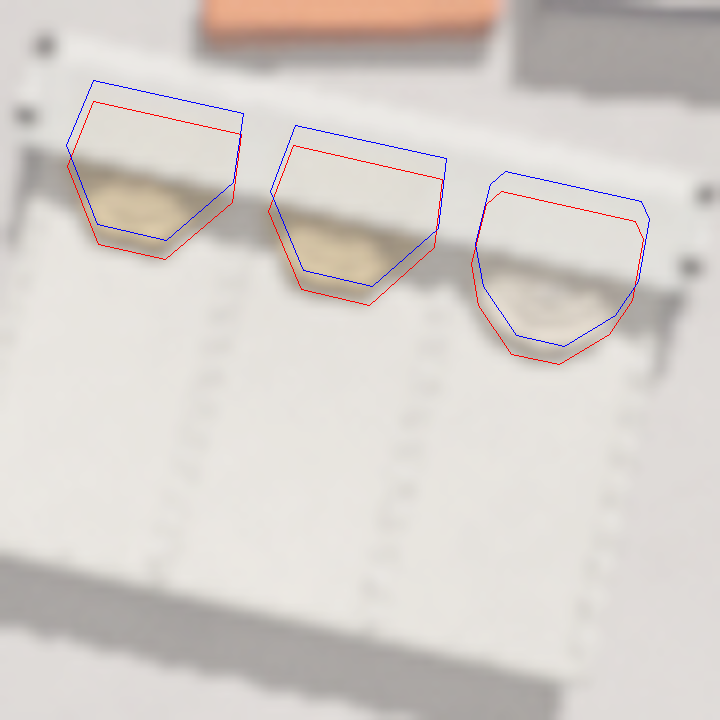

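View pics/31s.png

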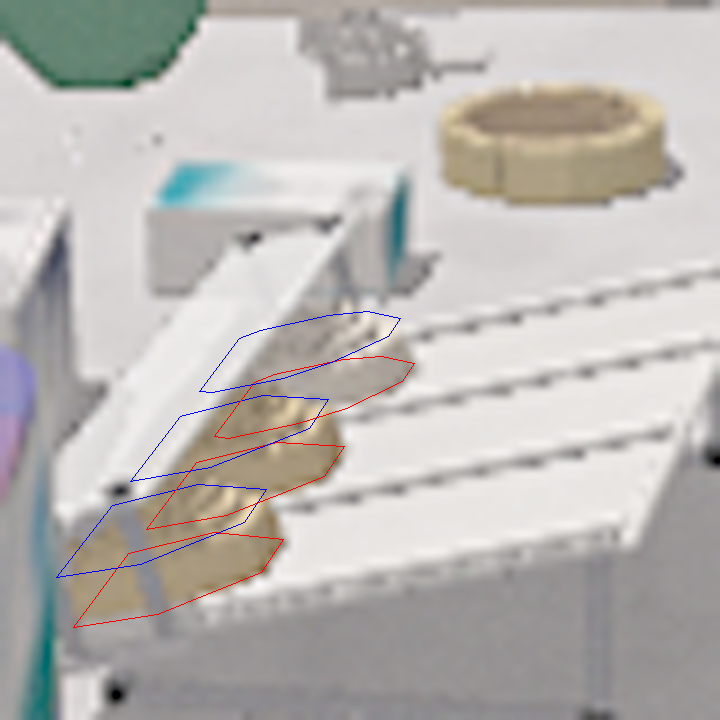

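View pics/31full.png

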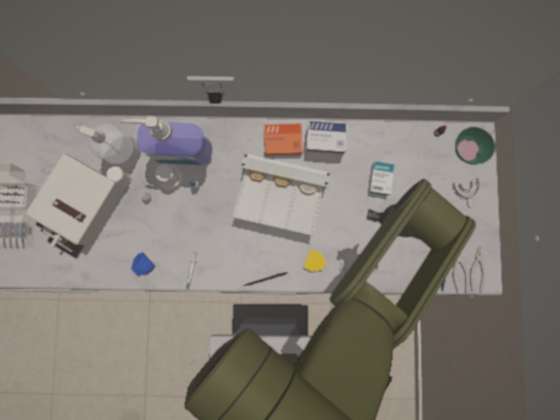

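```bash
python3 - <<'E'
from h import *
t=load('t31')
crop(t,(283,184),22,16,'pics/32.png')
W=cloud(t)
E
```

View pics/32.png

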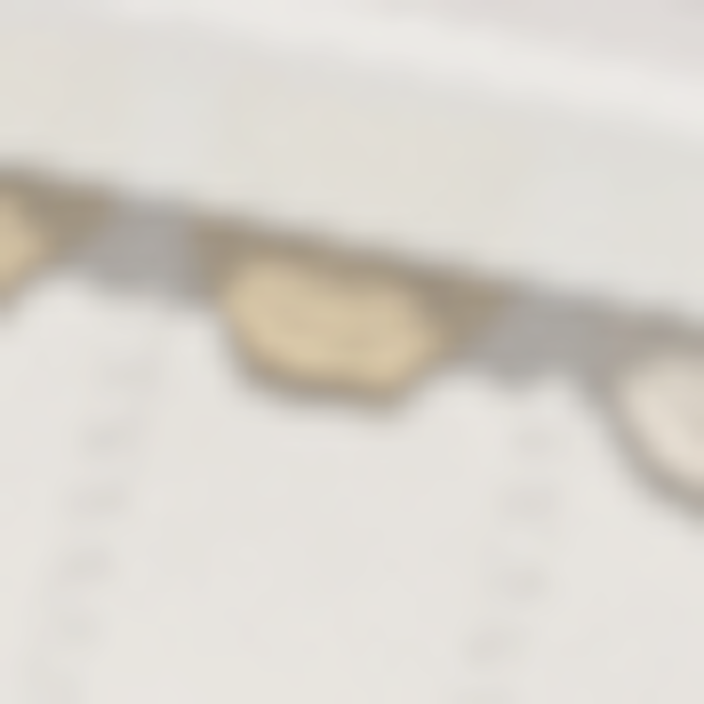

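```bash
python3 - <<'E'
from h import *
from ovc import *
t=load('t31');s=load('s31')
im=t['pixels'].astype(float)
# bottom boundary: subpixel along columns, using blue-channel deficit (R-B)
sat=im[...,0]-im[...,2]
M=None
T=rackT([562,-41,-.208])
for nm,(u0,u1) in dict(b=(251,266),c=(276,294)).items():
    out=[]
    for u in range(u0,u1):
        col=sat[160:215,u]
        mx=col.max()
        if mx<25: out.append((u,None));continue
        k=np.where(col>mx*.5)[0][-1]
        f=(col[k]-mx*.5)/(col[k]-col[k+1]+1e-9)
        out.append((u,round(160+k+f,2)))
    print(nm,out)
a=crop(s,(240,215),25,8,None);b=crop(s,(252,228),25,8,None)
cv2.imwrite('pics/33.png',np.hstack([cv2.resize(crop(s,(248,222),28,8,None),(720,600))]))
E
```

```text
b [(251, np.float64(178.5)), (252, np.float64(179.21)), (253, np.float64(179.55)), (254, np.float64(179.86)), (255, np.float64(179.95)), (256, np.float64(180.27)), (257, np.float64(180.53)), (258, np.float64(180.67)), (259, np.float64(180.77)), (260, np.float64(180.67)), (261, np.float64(180.14)), (262, np.float64(179.36)), (263, np.float64(178.77)), (264, np.float64(178.7)), (265, np.float64(178.0))]
c [(276, np.float64(184.2)), (277, np.float64(184.94)), (278, np.float64(185.42)), (279, np.float64(185.65)), (280, np.float64(185.79)), (281, np.float64(185.92)), (282, np.float64(186.19)), (283, np.float64(186.42)), (284, np.float64(186.53)), (285, np.float64(186.43)), (286, np.float64(185.82)), (287, np.float64(185.15)), (288, np.float64(184.77)), (289, np.float64(184.56)), (290, np.float64(183.75)), (291, np.float64(183.1)), (292, None), (293, None)]
```

View pics/33.png

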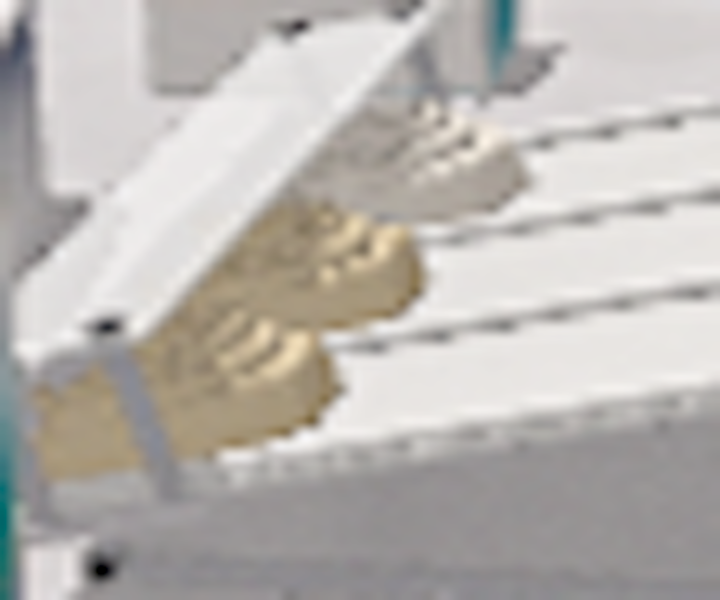

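```bash
python3 - <<'E'
from mv import *
from workcell import r
where(r)
A,_=cur(r);R=np.eye(4);R[:3,:3]=Ro.from_euler('y',.35).as_matrix()
B=tool(-8,8,100,0,flip=1)@R
C=tool(-8,8,27,0,flip=1)@R
plan(A,B,9);plan(B,C,4)
from scipy.linalg import expm
L=log(np.linalg.inv(A)@B)
for k in np.linspace(0,1,5):print(np.round((A@expm(L*k))[:3,3]))
E
```

```text
t 37.1 pos [ 479.7 -313.9  224.7] local [ -68.6 -285.   164.6] eul zyx [-3.141e+00  3.500e-01 -1.000e-03] F [0.6 1.1 0.2] w 0.234 q [-0.68  0.29  1.61  0.05  1.16  1.08]
9 rows of [0.0039, -0.0326, 0.0091] [-0.0001, 0.0, 0.0] |t|mm 34.0 deg 0.01
4 rows of [-0.0063, -0.0, 0.0171] [-0.0, -0.0, -0.0] |t|mm 18.3 deg 0.0
[ 480. -314.  225.]
[ 505. -244.  205.]
[ 530. -175.  186.]
[ 556. -105.  166.]
[581. -36. 147.]
```

Emit:
send_rows(steps=[[1, 0.0039, -0.0326, 0.0091, 0, 0, 0], [1, 0.0039, -0.0326, 0.0091, 0, 0, 0], [1, 0.0039, -0.0326, 0.0091, 0, 0, 0], [1, 0.0039, -0.0326, 0.0091, 0, 0, 0], [1, 0.0039, -0.0326, 0.0091, 0, 0, 0], [1, 0.0039, -0.0326, 0.0091, 0, 0, 0], [1, 0.0039, -0.0326, 0.0091, 0, 0, 0], [1, 0.0039, -0.0326, 0.0091, 0, 0, 0], [1, 0.0039, -0.0326, 0.0091, 0, 0, 0], [1, 0, 0, 0, 0, 0, 0], [1, 0, 0, 0, 0, 0, 0], [1, 0, 0, 0, 0, 0, 0]])

```text
time_s: 38.1
position: [581.2, -35.2, 146.4]
eef_rot: [3.112, -0.32, 0.139]
contact_force: [-0.3, 0.4, 0.6]
width: 0.001
```

```bash
python3 - <<'E'
from mv import *
from workcell import r
where(r)
A,_=cur(r);R=np.eye(4);R[:3,:3]=Ro.from_euler('y',.35).as_matrix()
C=tool(-8,8,27,0,flip=1)@R
plan(A,C,4)
E
```

```text
t 38.1 pos [581.2 -35.2 146.4] local [-8.1  8.7 99.7] eul zyx [-3.138e+00  3.490e-01  1.000e-03] F [-0.3  0.4  0.6] w 0.001 q [-0.13  0.38  1.7  -0.01  0.97  1.65]
4 rows of [-0.0062, 0.0002, 0.0171] [0.0001, 0.0002, 0.0008] |t|mm 18.2 deg 0.05
```

Emit:
send_rows(steps=[[1, -0.0062, 0, 0.0171, 0, 0, 0], [1, -0.0075, 0, 0.0205, 0, 0, 0], [1, -0.0062, 0, 0.0171, 0, 0, 0], [1, -0.0048, 0, 0.0135, 0, 0, 0], [1, 0, 0, 0, 0, 0, 0], [1, 0.0075, 0, 0.00275, 0, 0, 0], [1, 0.0075, 0, 0.00275, 0, 0, 0], [1, 0.0028, 0, 0.001, 0, 0, 0], [1, 0, 0, 0, 0, 0, 0]])

```text
time_s: 38.85
position: [584.6, -37.0, 72.8]
eef_rot: [3.112, -0.324, 0.147]
contact_force: [-0.3, -1.7, 0.8]
width: -0.001
```

Emit:
send_rows(steps=[[1, 0.0019, 0, 0.0007, 0, 0, 0], [1, 0.0014, 0, 0.0005, 0, 0, 0], [1, 0, 0, 0, 0, 0, 0]])

```text
time_s: 39.1
position: [585.3, -36.8, 71.0]
eef_rot: [3.112, -0.323, 0.141]
contact_force: [0.6, 0.8, -0.3]
width: 0.004
```

```bash
python3 - <<'E'
from mv import *
from workcell import r
where(r)
E
```

```text
t 39.1 pos [585.3 -36.8  71. ] local [15.5  7.9 27.9] eul zyx [-3.141  0.351  0.   ] F [ 0.6  0.8 -0.3] w 0.004 q [-0.13  0.48  1.77 -0.01  0.8   1.65]
```

Emit:
send_rows(steps=[[1, 0.0014, 0, 0.0005, 0, 0, 0], [1, 0, 0, 0, 0, 0, 0]])

```text
time_s: 39.27
position: [585.6, -36.9, 70.6]
eef_rot: [3.113, -0.323, 0.138]
contact_force: [-3.1, 0.3, 2.7]
width: 0.003
```

Emit:
send_rows(steps=[[1, 0.0014, 0, 0.0005, 0, 0, 0], [1, 0, 0, 0, 0, 0, 0]])

```text
time_s: 39.43
position: [585.9, -36.9, 70.4]
eef_rot: [3.113, -0.323, 0.135]
contact_force: [-5.7, 1.5, 9.0]
width: 0.002
```

Emit:
send_rows(steps=[[1, 0.0014, 0, 0.0005, 0, 0, 0], [1, 0, 0, 0, 0, 0, 0]])

```text
time_s: 39.6
position: [586.1, -36.9, 70.3]
eef_rot: [3.113, -0.323, 0.132]
contact_force: [-9.4, 1.4, 14.4]
width: -0.002
```

```bash
python3 - <<'E'
from mv import *
from workcell import r
where(r)
E
```

```text
t 39.6 pos [586.1 -36.9  70.3] local [16.4  8.  27.4] eul zyx [-3.14   0.345  0.   ] F [-9.4  1.4 14.4] w -0.002 q [-0.13  0.48  1.77 -0.01  0.81  1.65]
```

Emit:
send_rows(steps=[[1, -0.008, 0, -0.003, 0, 0, 0], [1, -0.01, 0, -0.004, 0, 0, 0], [1, 0, 0, -0.03, 0, 0, 0], [1, 0, 0, -0.04, 0, 0, 0], [1, -0.0017, 0.026, -0.025, 0, 0, 0], [1, -0.0017, 0.035, -0.0052, 0, 0, 0], [1, -0.0017, 0.035, -0.0052, 0, 0, 0], [1, -0.0017, 0.035, -0.0052, 0, 0, 0], [1, -0.0017, 0.035, -0.0052, 0, 0, 0], [1, -0.0017, 0.035, -0.0052, 0, 0, 0], [1, -0.0017, 0.035, -0.0052, 0, 0, 0], [1, -0.0017, 0.035, -0.0052, 0, 0, 0], [1, 0, 0, 0, 0, 0, 0], [1, 0, 0, 0, 0, 0, 0], [1, 0, 0, 0, 0, 0, 0]])

```text
time_s: 40.85
position: [489.9, -293.4, 204.2]
eef_rot: [3.113, -0.325, 0.139]
contact_force: [0.4, 0.1, -0.4]
width: 0.005
```

```bash
python3 - <<'E'
from mv import *
from workcell import r
where(r)
t=grab(r,'top','t34');s=grab(r,'side','s34')
cv2.imwrite('pics/34.png',np.hstack([crop(t,(285,190),40,5,None),crop(s,(255,210),40,5,None)]))
im=t['pixels'].astype(float);sat=im[...,0]-im[...,2]
for u0,u1 in((250,266),(276,291)):
    o=[]
    for u in range(u0,u1):
        col=sat[160:215,u];mx=col.max();k=np.where(col>mx*.5)[0][-1];o.append(round(160+k+(col[k]-mx*.5)/(col[k]-col[k+1]),1))
    print(u0,*o)
E
```

```text
t 40.85 pos [ 489.9 -293.4  204.2] local [ -57.8 -262.8  146.3] eul zyx [ 3.141e+00  3.490e-01 -1.000e-03] F [ 0.4  0.1 -0.4] w 0.005 q [-0.64  0.31  1.65  0.04  1.11  1.12]
250 177.3 178.5 179.2 179.6 179.8 179.9 180.2 180.5 180.7 180.8 180.7 180.1 179.4 178.8 178.7 178.1
276 184.4 184.9 185.4 185.6 185.8 185.9 186.3 186.4 186.5 186.3 185.6 185.0 184.7 184.5 183.6
```

View pics/34.png

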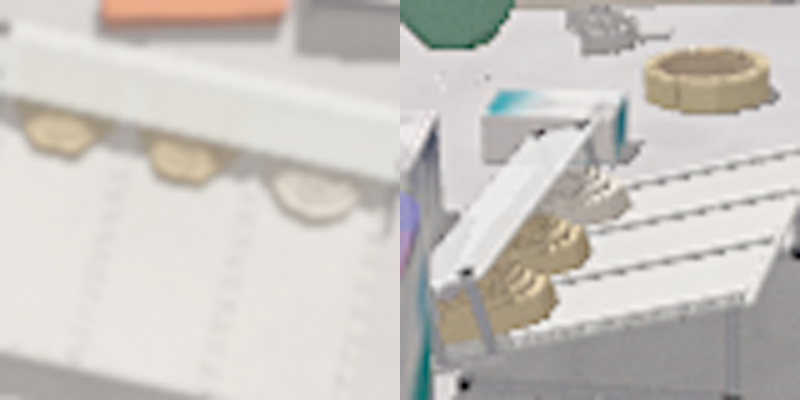

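All three sit in their own lanes, noses in line under the guard, and the arm is clear of everything. Handing in.

```bash
python3 - <<'E'
from workcell import r
r.job_done()
E
```

```text
the job is handed in; nothing more can be done
```

All three casts are put away: the left-hand lower cast in the left lane, the one already on the rack in the middle lane, and the upper cast in the right lane. Each was pushed down until it stopped firmly, at about 15 N or a little less. I handed the job in at about 41 s.

**Last checks:** In the last pictures from both cameras the casts are teeth up with incisors towards the robot. Their noses line up under the guard, and the arm is clear of everything. I saw none of the other things moved in the last full picture, but I did not measure them.

**Checks that disagreed or fell short:**
- **Rack position:** I first placed the rack about 3–4 mm too close along the slope and corrected it from where the middle cast stopped.
- **Middle cast, first push:** The gripper probably touched the guard's edge lightly (about 9 N), so I tilted the tool for all later pushes.
- **Middle cast, fit:** In the top view its nose looked about 1 mm uphill and about 0.03 rad askew compared with the left cast. I pushed it again off-centre. It would not move further, so I take it to be on the stop.
- **Heel contact:** The heels are hidden under the guard, so I know they touch the back stop from the stalled pushes and nose positions, not from seeing them.

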